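Rack the serving boards for the trip back to the kitchen

TASK

Get the two wooden serving boards ready to be carried back to the kitchen: swing the rack's keeper bar right back, stand both boards on edge in free slots of the wire rack, one to a slot, crosswise like the pans already there and set down on the floor rails, not dropped, then fold the keeper bar fully down over them. Leave the pans in their slots and everything else on the table where it is.

Things in the scene. Friction and masses are not known exactly. Their poses are not given: they have to be found in the camera images.
- rack: Wire carrying rack, fixed, 280 mm long (own y), 200 deep (own x, away from the robot). Origin: underside centre, z up. Items stand on two floor rails along y (x = -40 and +40 mm, tops 22 mm above the table) between wire hoops (tops 100 mm up) that form 5 slots, faces across the rack's y. Gaps between slots are 16 mm, too narrow for a board. End frames at y = -142 and +142 mm, 192 mm high.
- slot0 (a point): Middle of slot 0 of 5, at the tops of the floor rails (22 mm above the table); axes as the rack's. Slots are 26 mm clear along the rack's y and 52 mm apart, numbered from the robot's right (-y) to its left.
- slot1 (a point): Middle of slot 1 of 5, at the tops of the floor rails (22 mm above the table); axes as the rack's. Slots are 26 mm clear along the rack's y and 52 mm apart, numbered from the robot's right (-y) to its left. One of the two pans stands here.
- slot2 (a point): Middle of slot 2 of 5, at the tops of the floor rails (22 mm above the table); axes as the rack's. Slots are 26 mm clear along the rack's y and 52 mm apart, numbered from the robot's right (-y) to its left.
- slot3 (a point): Middle of slot 3 of 5, at the tops of the floor rails (22 mm above the table); axes as the rack's. Slots are 26 mm clear along the rack's y and 52 mm apart, numbered from the robot's right (-y) to its left.
- slot4 (a point): Middle of slot 4 of 5, at the tops of the floor rails (22 mm above the table); axes as the rack's. Slots are 26 mm clear along the rack's y and 52 mm apart, numbered from the robot's right (-y) to its left. One of the two pans stands here.
- keeper (a joint): Keeper bar angle, rad: 0 = down level over the slots (stop); grows as it swings up and back, away from the robot, to the stop at 2.6. Starts at 0 to 0.35. Steel bail, 10 mm: two 110 mm arms and a crossbar over all slots. Pivot friction (0.22 N m, 2 to 4 N at the grip) keeps it where left. Down, it blocks the slots and clears the large board's top by 10 mm; past 2.0 the slots are free.
- keeper_grip (a point): Middle of the keeper's black rubber grip: a 16 mm round sleeve, 56 mm long, along the rack's y, on the crossbar's end outside the left (+y) end frame, at rack y = +182 mm. At angle 0 it is at rack x = -40, z = 182 mm. Moves with the bar.
- keeper_hinge (a point): Point on the keeper's pivot axis beside the grip: rack x = +70, y = +182, z = 182 mm. The grip circles it at 110 mm radius, in the plane across the rack's y. Its frame turns with the bar.
- board_large: Plain beech serving board, 200 wide x 145 high x 18 mm thick, 0.28 to 0.47 kg. Origin: middle of its lower 200 x 18 mm edge; own x along the width, y through the thickness, z up its height. At the start it stands on the table and leans 0.22 rad off upright, top towards its own -y, against the left (+y) side of the two pizza boxes; its top 45 mm stand clear above that. Either way round is fine.
- board_large_top (a point): Middle of the large board's top edge (145 mm up its own z from the origin); axes as the board's.
- board_small: Plain beech serving board, 170 wide x 130 high x 18 mm thick, 0.21 to 0.36 kg. Origin: middle of its lower 170 x 18 mm edge; own x along the width, y through the thickness, z up its height. At the start it stands on the table and leans 0.22 rad off upright, top towards its own -y, against the robot-facing side of the grey tray; its top 45 mm stand clear above that. Either way round is fine.
- board_small_top (a point): Middle of the small board's top edge (130 mm up its own z from the origin); axes as the board's.
- box_stack: Two closed pizza boxes piled up, 330 x 330 mm, 78 mm high together, fixed. Origin: centre of the underside.
- tray: Grey open catering tray with jars and paper, 280 mm (own x) x 340 mm, 78 mm high, fixed. Origin: centre of the underside.
- pan_large: Round aluminium pizza pan, 140 mm across, 18 mm deep, already standing in slot 1 or 4 with its axis along the rack's y. Origin: its centre. To be left there.
- pan_small: Round aluminium pizza pan, 124 mm across, 18 mm deep, standing in the other of slots 1 and 4. Origin: its centre. To be left there.
- oil_bottle: Bystander: amber oil bottle, 60 mm across, 200 mm high. Origin: underside centre.
- shaker: Bystander: glass shaker, 44 mm across, 90 mm high. Origin: underside centre.
- cup: Bystander: white cup, 72 mm across, 90 mm high. Origin: underside centre.
- tape_roll: Bystander: roll of tape lying flat, 90 mm across, 48 mm high. Origin: underside centre.
- pizza_wheel: Bystander: pizza wheel lying flat, 200 mm long along its x, up to 24 mm high. Origin: underside, near the handle's front.
- server: Bystander: pizza server (spatula) lying flat, 240 mm long along its x. Origin: underside.

How it is judged:
On the way, in this order (a step that is already met when the one before it is completed fails the run):
1. the keeper bar is swung back clear of the slots (value of joint keeper above 2 rad), for 0.1 s.
2. one board stands on edge in a slot, let go, the bar still back (value of joint keeper above 1.9 rad and ((x of board_large in the frame of rack between -0.035 and 0.035 m and z of board_large in the frame of slot0 between -0.006 and 0.006 m and angle between board_large's own z axis and vertical below 0.18 rad and angle between the x axis of board_large and the x axis of rack, either way round below 0.15 rad and y of board_large in the frame of rack between -0.115 and 0.115 m and contact force between the fingers and board_large below 0.05 N and linear speed of board_large below 0.03 m/s) or (x of board_small in the frame of rack between -0.035 and 0.035 m and z of board_small in the frame of slot0 between -0.006 and 0.006 m and angle between board_small's own z axis and vertical below 0.18 rad and angle between the x axis of board_small and the x axis of rack, either way round below 0.15 rad and y of board_small in the frame of rack between -0.115 and 0.115 m and contact force between the fingers and board_small below 0.05 N and linear speed of board_small below 0.03 m/s))), for 0.1 s.
3. both boards stand on edge in slots, let go, the bar still back (value of joint keeper above 1.9 rad and x of board_large in the frame of rack between -0.035 and 0.035 m and z of board_large in the frame of slot0 between -0.006 and 0.006 m and angle between each of board_large, board_small's own z axis and vertical below 0.18 rad and angle between the x axis of each of board_large, board_small and the x axis of rack, either way round below 0.15 rad and y of board_large in the frame of rack between -0.115 and 0.115 m and x of board_small in the frame of rack between -0.035 and 0.035 m and z of board_small in the frame of slot0 between -0.006 and 0.006 m and y of board_small in the frame of rack between -0.115 and 0.115 m and contact force between the fingers and board_large below 0.05 N and linear speed of each of board_large, board_small below 0.03 m/s and contact force between the fingers and board_small below 0.05 N), for 0.1 s.
At the end, for the whole second after the job is handed in: Both boards on edge in slots, let go and at rest: lower edge within 6 mm of the rail tops, within the row of slots, 35 mm of the rack's middle depth; within 0.18 rad of upright, 0.15 rad of square across the rack. Keeper within 0.1 rad of fully down; pans moved under 25 mm (x of board_large in the frame of rack between -0.035 and 0.035 m and z of board_large in the frame of slot0 between -0.006 and 0.006 m and angle between each of board_large, board_small's own z axis and vertical below 0.18 rad and angle between the x axis of each of board_large, board_small and the x axis of rack, either way round below 0.15 rad and y of board_large in the frame of rack between -0.115 and 0.115 m and x of board_small in the frame of rack between -0.035 and 0.035 m and z of board_small in the frame of slot0 between -0.006 and 0.006 m and y of board_small in the frame of rack between -0.115 and 0.115 m and value of joint keeper below 0.1 rad and contact force between the fingers and board_large below 0.05 N and linear speed of each of board_large, board_small below 0.03 m/s and contact force between the fingers and board_small below 0.05 N and distance of each of pan_large, pan_small from where it was at the start of the episode below 0.025 m); the robot touches nothing.
It fails at once if the large board is let go over the rack before it stands on the floor rails (contact force between the fingers and board_large below 0.02 N and z of board_large in the frame of slot0 above 0.012 m and horizontal distance between board_large and rack below 0.14 m).
It fails at once if the small board is let go over the rack before it stands on the floor rails (contact force between the fingers and board_small below 0.02 N and z of board_small in the frame of slot0 above 0.012 m and horizontal distance between board_small and rack below 0.14 m).
It fails at once if a bystander on the table is pushed more than 4 cm (distance of any of oil_bottle, shaker, cup, tape_roll, pizza_wheel, server from where it was at the start of the episode above 0.04 m).
It fails at once if a pan is lifted out or pushed about in the rack (distance of any of pan_large, pan_small from where it was at the start of the episode above 0.04 m).
It also fails if it takes over 72 s, if anything falls off the work surface, if the arm or the gripper's body presses on something with over 40 N, if the wrist force passes 120 N, or if a joint passes its speed limit or range.

ROBOT

A 7-joint arm with a two-finger parallel gripper is mounted at the origin on the work surface. World frame = base frame: x ahead of the robot, y to its left, z up, the work surface at z = 0. Lengths are in m, angles in rad, forces in N, time in s.
With the tool pointing down it reaches from about 0.425 to 0.95 m from the base axis. Payload 4.7 kg.
Tool frame: the origin (TCP) lies on the centre line of the jaws, within the pads' length; the fingertips stand 19 mm ahead of it and the grasp point (between the pads) is the TCP; z points along the fingers, y is the direction in which the jaws open and shut (so a half turn about z gives the same grasp; the last joint's range is limited). The gripper opens to 85 mm and grips with 20 to 120 N. Pads are 22 mm wide; open, the fingers measure 114 mm over their backs; the gripper's body (76 mm by 85 mm) begins 54 mm behind the grasp point. The pads swing forward as they close: fully open they stand 13 mm farther back than shut.
Start: joints at [1.3, 0.469, -0.049, 1.532, 0.024, 1.141, -0.082], TCP at [0.162, -0.655, 0.221] pointing down, gripper open.
Joint ranges: [-2.59, 2.59], [-0.33, 1.99], [-1.39, 1.29], [0.1, 2.45], [-1.04, 4.18], [0.21, 1.99], [-2.66, 2.66]. Speed limits (rad/s): [2.57, 2.57, 3.14, 3.14, 3.14, 3.14, 3.14].

INTERFACE

Orientations are given as [roll, pitch, yaw] about the fixed x, y, z axes, in that order (R = Rz(yaw) Ry(pitch) Rx(roll)).
In Python, from rig import ctrl, viewer gives the robot as it stands. The module is installed in compiled form; this text tells all that it offers.
- The arm moves only by the tool jog_arm, never from a script. Its argument "commands" is a list of rows, each an object of numbers: "x", "y", "z": the shift along the tool's x, y, z scaled (see below); "wx", "wy", "wz": the turn, a rotation vector about the tool's x, y, z scaled (see below); "gripper": the opening in per cent of the stroke, from 0 (shut) to 100 (fully open). A call has exactly 8 rows; each row is the pose to reach, as a shift and turn from the pose commanded when the call began, along the tool's axes at that moment, turning the shorter way round; what a row does not reach only later rows make up. The controller multiplies each number of a shift by 0.25 m and each number of a turn by 180 degrees. A row lasts 1/10 s, in which the tool goes at most 50 mm and 8.59 degrees, less where a joint would pass 70% of its speed; a pose out of reach is approached as far as the arm can. A call with a number of a shift or a turn outside -1 to 1 is refused whole. A call with a gripper value outside its range is refused whole. The fingers move at their own pace and stop on an object; "squeeze" is the grip in N (left out, the last holds). Time passes only in rows, so rows that repeat a pose let the fingers close, or fill a call up. It gives the time, the measured TCP pose, the force and the opening at its end, in the units of the state.
- ctrl.get_obs(): the state, without advancing time (a new reading comes with each control period).
- viewer.camera(name): name is "side" or "top" or "wrist"; returns a dict with "frame" (400x640x3 uint8, blue, green, red), "fov_y" (degrees; the focal length in pixels is half the picture's height over the tangent of half this angle, whatever the lens; pixels are square), "cx", "cy" (the principal point, pixels), "eye" and "orientation" of the camera in the world. Camera axes: x right, y up, looking along -z (the intrinsics and any distortion apply to the point x, -y, -z); pixel columns grow to the right and rows downward; lengths in m; the calibration is good to about 2 mm. A picture is of the moment at which its call begins. There is no depth.
- ctrl.sign_off(): hands the job in, once; it reports no verdict.
The state is a dict: "t": time; "joint_positions": joint angles; "joint_vel": joint speeds; "joint_torque": joint torques, N m; "position": TCP position; "orientation": TCP orientation; "ft_force": force on the tool from outside, world axes, zero at the start; "torque": the same for the moment, N m; "width": finger opening in m.
Only numpy, scipy, OpenCV 4.12 (cv2) and the standard library are available. Lean on these libraries where they do the work, as an engineer would, in place of code of your own. Each camera call takes 0.05 s, during which the arm holds its last target.

## Working session

There is one attempt and no reset: what is moved stays moved. The work goes in short steps, Python scripts to look and compute and a tool call to move; the robot and the scene stay as the last step left them, time stands still between calls to the robot, and variables do not carry over. Pictures are saved under pics/ and viewed, and the job is handed in when it is done.

Besides the shell and the picture viewer there is one more tool, called after "Emit:" as name([rows], argument=value, ...), one row to a line, values as JSON. jog_arm: Moves the arm, as the interface text tells. Shifts and turns lie within -1 to 1; 1 stands for 0.25 m of shift or 180 degrees of turn. Its arguments: {"type":"object","properties":{"commands":{"type":"array","items":{"type":"object","properties":{"x":{"type":"number"},"y":{"type":"number"},"z":{"type":"number"},"wx":{"type":"number"},"wy":{"type":"number"},"wz":{"type":"number"},"gripper":{"type":"number"}}}},"squeeze":{"type":"number"}},"required":["commands"]}

```bash
mkdir -p pics; ls; python3 - <<'E'
from rig import ctrl, viewer
import cv2
print(ctrl.get_obs())
for n in ["side","top","wrist"]:
    c=viewer.camera(n)
    cv2.imwrite(f"pics/{n}0.png",c["frame"])
    print(n,{k:v for k,v in c.items() if k!="frame"})
E
```

```text
pics
{'t': 0.0, 'joint_positions': array([ 1.30011153,  0.46946406, -0.04858689,  1.5337109 ,  0.02410958,
        1.14098045, -0.08227078]), 'joint_vel': array([-0.00052458,  0.00130375,  0.00030471, -0.00143929,  0.00033782,
        0.00198106, -0.00054479]), 'joint_torque': array([-7.76244287e-04, -5.10323167e+01, -4.69549012e-02, -2.37716478e+01,
        1.06591676e-02,  7.55999121e-03, -4.30508962e-07]), 'position': array([ 0.16147578, -0.65477485,  0.22003898]), 'orientation': array([-3.13961771e+00,  8.47123750e-05,  2.41842917e-01]), 'ft_force': array([ 0.05945451,  0.09300302, -0.27911984]), 'torque': array([0.01040466, 0.03662455, 0.00041594]), 'width': 0.08546802415612503}
side {'fov_y': 55.989912918333474, 'cx': 322.95701281853405, 'cy': 202.17636607490934, 'eye': array([0.32521275, 0.98373993, 0.82581651]), 'orientation': array([ 9.85723966e-01, -2.56921461e-03, -2.89268041e+00])}
top {'fov_y': 54.03248553346748, 'cx': 318.34258605348674, 'cy': 203.186399026259, 'eye': array([ 0.42670819, -0.01419487,  1.27849174]), 'orientation': array([ 0.11145548, -0.01488648, -1.59077281])}
wrist {'fov_y': 63.224622729722945, 'cx': 324.8366854020537, 'cy': 198.01659779602153, 'eye': array([ 0.23335965, -0.63706102,  0.3727179 ]), 'orientation': array([-0.29228141,  0.00226319, -1.32934854])}
```

View pics/side0.png

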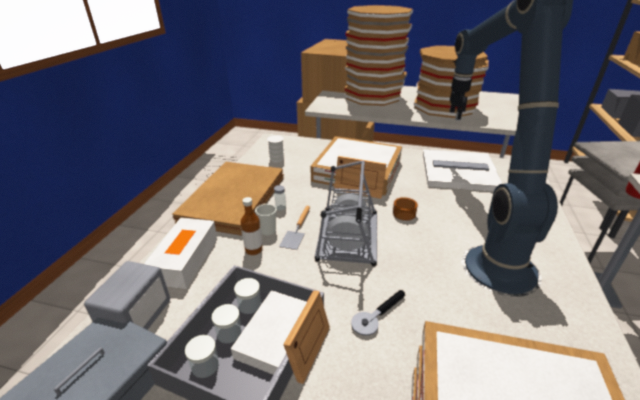

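View pics/top0.png

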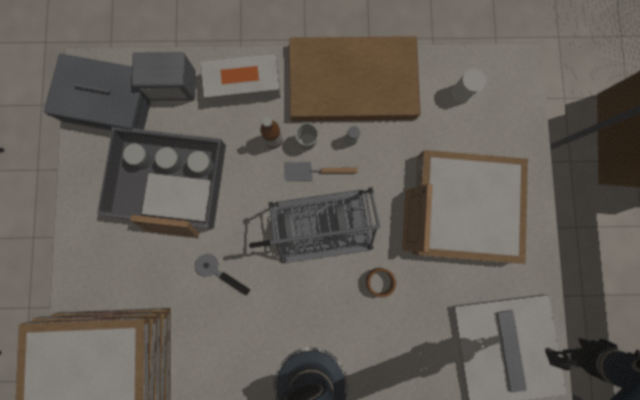

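View pics/wrist0.png

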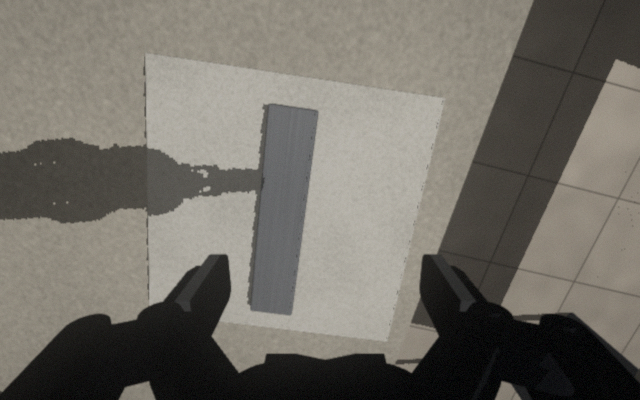

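```bash
cat > h.py <<'E'
import numpy as np, cv2
from scipy.spatial.transform import Rotation as R
def Rm(o): return R.from_euler('xyz',o).as_matrix()
def cam(c):
    h=400; f=h/2/np.tan(np.radians(c["fov_y"])/2)
    return f,c["cx"],c["cy"],np.array(c["eye"]),Rm(c["orientation"])
def proj(c,P):
    f,cx,cy,e,Q=cam(c); p=(np.atleast_2d(P)-e)@Q
    return np.c_[cx+f*p[:,0]/-p[:,2], cy-f*p[:,1]/-p[:,2]]
def ray(c,u,v):
    f,cx,cy,e,Q=cam(c); d=Q@np.array([(u-cx)/f,-(v-cy)/f,-1]); return e,d
def atz(c,u,v,z):
    e,d=ray(c,u,v); return e+d*(z-e[2])/d[2]
def shot(n,tag):
    from rig import viewer
    import pickle
    c=viewer.camera(n); pickle.dump(c,open(f"pics/{tag}.pkl","wb")); return c
def load(tag):
    import pickle; return pickle.load(open(f"pics/{tag}.pkl","rb"))
def crop(c,x0,y0,x1,y1,name,s=None,pts=None):
    im=c["frame"][y0:y1,x0:x1]; s=s or min(800/(x1-x0),600/(y1-y0))
    im=cv2.resize(im,None,fx=s,fy=s,interpolation=cv2.INTER_CUBIC)
    im=cv2.convertScaleAbs(im,alpha=1.3,beta=15)
    if pts is not None:
        for u,v in pts: cv2.circle(im,(int((u+.5-x0)*s),int((v+.5-y0)*s)),2,(0,0,255),-1)
    for k in range((x0//20+1)*20,x1,20): cv2.putText(im,str(k),(int((k-x0)*s),10),0,.35,(0,255,0)); cv2.line(im,(int((k-x0)*s),12),(int((k-x0)*s),18),(0,255,0))
    for k in range((y0//20+1)*20,y1,20): cv2.putText(im,str(k),(0,int((k-y0)*s)+4),0,.35,(0,255,0)); cv2.line(im,(22,int((k-y0)*s)),(28,int((k-y0)*s)),(0,255,0))
    cv2.imwrite("pics/"+name,im)
E
python3 - <<'E'
from h import *
t=shot("top","t1"); s=shot("side","s1")
crop(t,235,175,395,275,"t1_rack.png"); crop(s,300,150,400,280,"s1_rack.png")
crop(t,90,120,230,245,"t1_tray.png"); crop(t,395,140,535,270,"t1_box.png")
E
```

```text
(no output)
```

View pics/t1_rack.png

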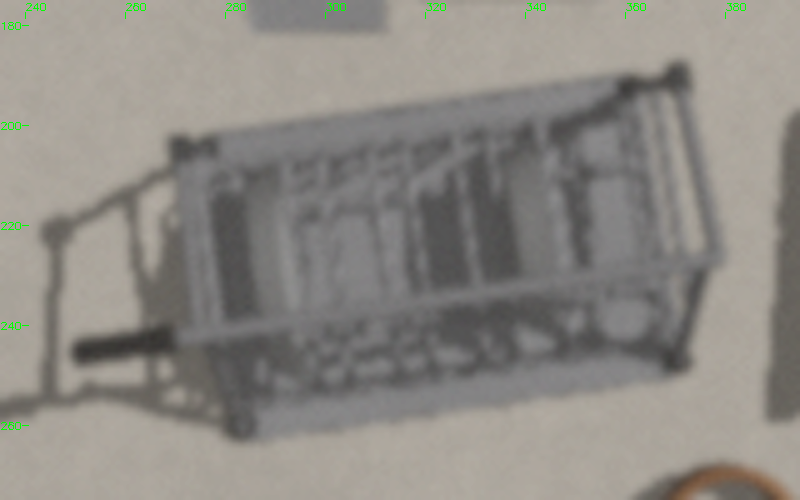

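View pics/s1_rack.png

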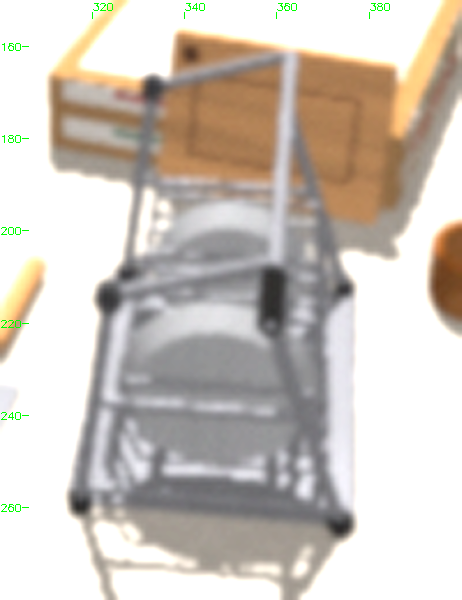

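View pics/t1_tray.png

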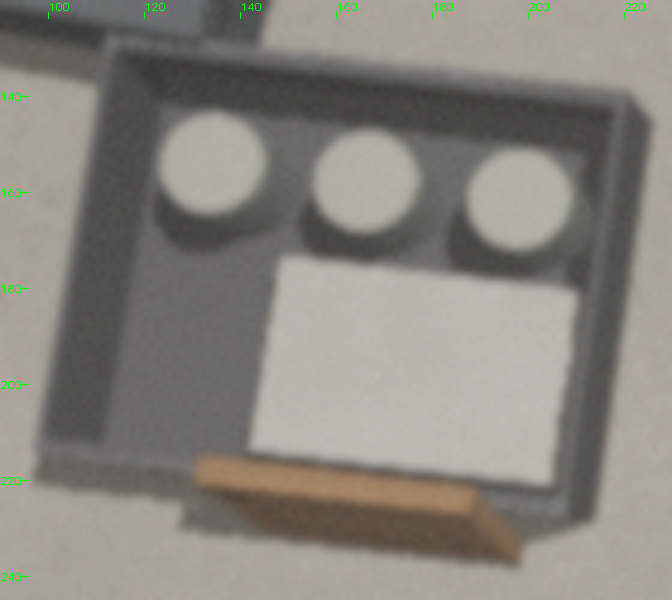

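View pics/t1_box.png

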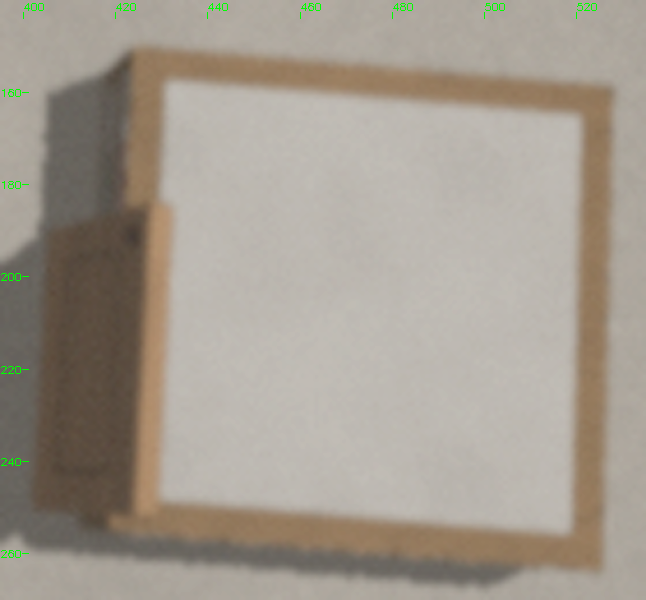

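```bash
cat >> h.py <<'E'
def tri(obs):
    A=np.zeros((3,3));b=np.zeros(3)
    for c,u,v in obs:
        e,d=ray(c,u,v); d=d/np.linalg.norm(d); M=np.eye(3)-np.outer(d,d); A+=M;b+=M@e
    p=np.linalg.solve(A,b); return p,[np.round(proj(c,p)[0]-[u,v],1) for c,u,v in obs]
E
python3 - <<'E'
from h import *
t=load("t1");s=load("s1")
for n,a,b in [("grip",(258.5,244),(358.3,214)),("hingeL",(270.5,204),(323,214)),("hingeR",(370.5,190),(332.5,168)),("barR",(377,227),(361,162)),
 ("lboard top front",(425,249),(384,164)),("lboard top back",(428,185),(338,157)),("footFR",(371,247),(373,212))]:
    print(n,tri([(t,*a),(s,*b)]))
for uv in [(283,260),(371,247)]: print("foot",atz(t,*uv,0.005))
for uv in [(317,258),(373,263),(373,212),(326,209)]: print("sfoot",atz(s,*uv,0.005))
E
```

```text
grip (array([0.43840321, 0.13021524, 0.22005326]), [array([-0. , -0.2]), array([0.2, 0. ])])
hingeL (array([0.5485236 , 0.10134858, 0.18098577]), [array([0.1, 0.3]), array([-0.3, -0. ])])
hingeR (array([ 0.58404235, -0.18113342,  0.18279495]), [array([-0. , -0.1]), array([0.1, 0. ])])
barR (array([ 0.48085871, -0.18990245,  0.21565149]), [array([-0.2, -1.3]), array([1. , 0.1])])
lboard top front (array([ 0.41450604, -0.33957379,  0.14073176]), [array([0. , 0.1]), array([-0.1, -0. ])])
lboard top back (array([ 0.60197156, -0.3586687 ,  0.13809903]), [array([0., 0.]), array([-0., -0.])])
footFR (array([ 0.42549735, -0.20353437,  0.00254347]), [array([-0.1, -0.7]), array([0.6, 0. ])])
foot [0.38739779 0.0811444  0.005     ]
foot [ 0.42320577 -0.20340165  0.005     ]
sfoot [0.5666635 0.103315  0.005    ]
sfoot [0.38827268 0.08169382 0.005     ]
sfoot [ 0.42748452 -0.19970866  0.005     ]
sfoot [ 0.60538156 -0.17455039  0.005     ]
```

```bash
python3 - <<'E'
from h import *
t=load("t1");s=load("s1")
print("large: near-box edge z.1415, free edge z.1454")
for uv,z in [((432.3,184),.1415),((429.2,252),.1415),((427.1,184),.1454),((423.8,252),.1454)]: print(atz(t,*uv,z).round(4))
print("small")
za,zb=.130*np.cos(.22),.130*np.cos(.22)+.018*np.sin(.22)
for uv,z in [((131.7,214.8),za),((190.4,221.5),za),((131.2,220),zb),((187.5,227.3),zb)]: print(atz(t,*uv,z).round(4))
crop(s,270,280,350,390,"s1_small.png"); crop(s,300,120,410,210,"s1_large.png")
E
```

```text
large: near-box edge z.1415, free edge z.1454
[ 0.6043 -0.3705  0.1415]
[ 0.4059 -0.3511  0.1415]
[ 0.604  -0.3539  0.1454]
[ 0.4063 -0.3343  0.1454]
small
[0.5311 0.5125 0.1269]
[0.5082 0.3414 0.1269]
[0.5156 0.5117 0.1308]
[0.4912 0.3483 0.1308]
```

View pics/s1_small.png

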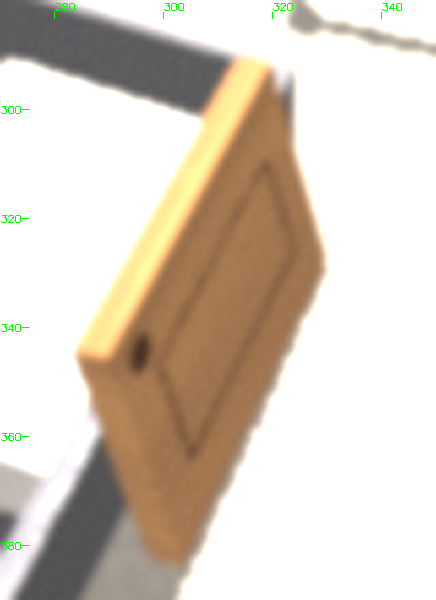

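View pics/s1_large.png

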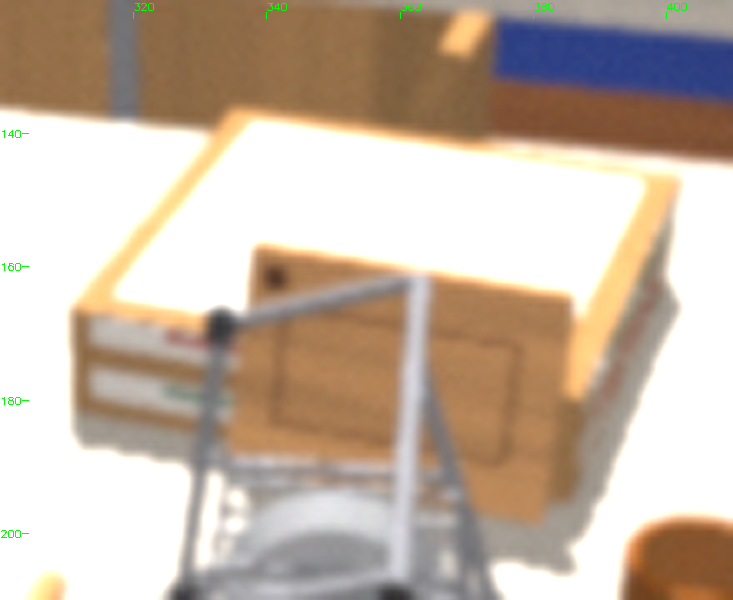

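```bash
cat >> h.py <<'E'
RO=np.array([.497,-.048,0.]); RY=.124
def rk(x,y,z):
    return RO+Rm([0,0,RY])@np.array([x,y,z])
def down(yaw): return Rm([np.pi,0,yaw])
def plan(p,Rt,pose=None,lim=1.0):
    from rig import ctrl
    if pose is None:
        o=ctrl.get_obs(); p0=o["position"];R0=Rm(o["orientation"])
    else: p0,R0=pose
    d=R0.T@(np.array(p)-p0)/.25; w=R.from_matrix(R0.T@Rt).as_rotvec()/np.pi
    print("to",np.round(p,4),"xyz",d.round(3),"w",w.round(3),"dist mm",round(np.linalg.norm(d)*250),"deg",round(np.linalg.norm(w)*180,1), "rows",round(max(np.linalg.norm(d)*5,np.linalg.norm(w)*180/8.59),1))
    return p,Rt
E
python3 - <<'E'
from h import *
a=plan([.36,-.5,.36],down(.7)); b=plan([.53,-.2,.40],down(1.3),a); g=rk(-.034,.188,.30); c=plan(g,down(1.695),b)
E
```

```text
to [ 0.36 -0.5   0.36] xyz [ 0.919 -0.413 -0.557] w [-0.    -0.    -0.146] dist mm 288 deg 26.3 rows 5.8
to [ 0.53 -0.2   0.4 ] xyz [ 1.293 -0.48  -0.16 ] w [ 0.     0.    -0.191] dist mm 347 deg 34.4 rows 6.9
to [0.44   0.1344 0.3   ] xyz [ 1.192 -0.705  0.4  ] w [ 0.     0.    -0.126] dist mm 360 deg 22.6 rows 7.2
```

Emit:
jog_arm([
  {"x": 0.4,"y": -0.15,"z": -0.4,"wz": -0.05},
  {"x": 0.92,"y": -0.41,"z": -0.6,"wz": -0.146},
  {"x": 0.92,"y": -0.41,"z": -0.6,"wz": -0.146},
  {"x": 0.92,"y": -0.41,"z": -0.6,"wz": -0.146},
  {"x": 0.92,"y": -0.41,"z": -0.6,"wz": -0.146},
  {"x": 0.92,"y": -0.41,"z": -0.6,"wz": -0.146},
  {"x": 0.92,"y": -0.41,"z": -0.6,"wz": -0.146},
  {"x": 0.92,"y": -0.41,"z": -0.6,"wz": -0.146},
])

```text
$.commands[0]: bad value
```

```bash
python3 - <<'E'
from h import *
a=plan([.52,-.25,.40],down(1.2)); g=rk(-.034,.188,.30); c=plan(g,down(1.695),a)
E
```

```text
to [ 0.52 -0.25  0.4 ] xyz [ 1.78  -1.231 -0.716] w [-0.    -0.    -0.305] dist mm 570 deg 54.9 rows 11.4
to [0.44   0.1344 0.3   ] xyz [ 1.317 -0.855  0.4  ] w [ 0.     0.    -0.158] dist mm 405 deg 28.4 rows 8.1
```

Emit:
jog_arm([
  {"x": 0.4,"y": -0.15,"z": -0.4,"wx": 0,"wy": 0,"wz": -0.05,"gripper": 100},
  {"x": 0.92,"y": -0.41,"z": -0.6,"wx": 0,"wy": 0,"wz": -0.146,"gripper": 100},
  {"x": 0.92,"y": -0.41,"z": -0.6,"wx": 0,"wy": 0,"wz": -0.146,"gripper": 100},
  {"x": 0.92,"y": -0.41,"z": -0.6,"wx": 0,"wy": 0,"wz": -0.146,"gripper": 100},
  {"x": 0.92,"y": -0.41,"z": -0.6,"wx": 0,"wy": 0,"wz": -0.146,"gripper": 100},
  {"x": 0.92,"y": -0.41,"z": -0.6,"wx": 0,"wy": 0,"wz": -0.146,"gripper": 100},
  {"x": 0.92,"y": -0.41,"z": -0.6,"wx": 0,"wy": 0,"wz": -0.146,"gripper": 100},
  {"x": 0.92,"y": -0.41,"z": -0.6,"wx": 0,"wy": 0,"wz": -0.146,"gripper": 100},
])

```text
t: 1.05
position: [0.3614, -0.5001, 0.3717]
orientation: [3.14, 0.0, 0.703]
ft_force: [-0.2, -0.2, 0.5]
width: 0.0855
```

```bash
python3 - <<'E'
from h import *
a=plan([.50,-.28,.40],down(1.1)); b=plan([.51,-.04,.36],down(1.45),a);g=rk(-.034,.188,.30); c=plan(g,down(1.695),b)
E
```

```text
to [ 0.5  -0.28  0.4 ] xyz [ 0.992 -0.313 -0.114] w [ 0.     0.    -0.126] dist mm 262 deg 22.7 rows 5.2
to [ 0.51 -0.04  0.36] xyz [ 0.874 -0.4    0.16 ] w [-0.     0.    -0.111] dist mm 244 deg 20.1 rows 4.9
to [0.44   0.1344 0.3   ] xyz [ 0.659 -0.362  0.24 ] w [ 0.     0.    -0.078] dist mm 197 deg 14.0 rows 3.9
```

Emit:
jog_arm([
  {"x": 0.99,"y": -0.31,"z": -0.11,"wx": 0,"wy": 0,"wz": -0.126,"gripper": 100},
  {"x": 0.99,"y": -0.31,"z": -0.11,"wx": 0,"wy": 0,"wz": -0.126,"gripper": 100},
  {"x": 0.99,"y": -0.31,"z": -0.11,"wx": 0,"wy": 0,"wz": -0.126,"gripper": 100},
  {"x": 0.99,"y": -0.31,"z": -0.11,"wx": 0,"wy": 0,"wz": -0.126,"gripper": 100},
  {"x": 0.99,"y": -0.31,"z": -0.11,"wx": 0,"wy": 0,"wz": -0.126,"gripper": 100},
  {"x": 0.99,"y": -0.31,"z": -0.11,"wx": 0,"wy": 0,"wz": -0.126,"gripper": 100},
  {"x": 0.99,"y": -0.31,"z": -0.11,"wx": 0,"wy": 0,"wz": -0.126,"gripper": 100},
  {"x": 0.99,"y": -0.31,"z": -0.11,"wx": 0,"wy": 0,"wz": -0.126,"gripper": 100},
])

```text
t: 1.85
position: [0.4981, -0.2847, 0.3976]
orientation: [-3.14, 0.002, 1.092]
ft_force: [0.1, -0.8, 0.6]
width: 0.0854
```

Emit:
jog_arm([
  {"x": 0.87,"y": -0.4,"z": 0.0,"wx": 0,"wy": 0,"wz": -0.11,"gripper": 100},
  {"x": 0.87,"y": -0.4,"z": 0.0,"wx": 0,"wy": 0,"wz": -0.11,"gripper": 100},
  {"x": 0.87,"y": -0.4,"z": 0.0,"wx": 0,"wy": 0,"wz": -0.11,"gripper": 100},
  {"x": 0.87,"y": -0.4,"z": 0.0,"wx": 0,"wy": 0,"wz": -0.11,"gripper": 100},
  {"x": 0.87,"y": -0.4,"z": 0.0,"wx": 0,"wy": 0,"wz": -0.11,"gripper": 100},
  {"x": 0.87,"y": -0.4,"z": 0.0,"wx": 0,"wy": 0,"wz": -0.11,"gripper": 100},
  {"x": 0.87,"y": -0.4,"z": 0.0,"wx": 0,"wy": 0,"wz": -0.11,"gripper": 100},
  {"x": 0.87,"y": -0.4,"z": 0.0,"wx": 0,"wy": 0,"wz": -0.11,"gripper": 100},
])

```text
t: 2.65
position: [0.51, -0.0464, 0.3981]
orientation: [-3.141, 0.001, 1.436]
ft_force: [0.0, -0.5, 0.5]
width: 0.0853
```

```bash
python3 - <<'E'
from h import *
w=shot("wrist","w2")
q=[rk(*p) for p in [(.0,-.104,.022),(0,-.052,.022),(0,0,.022),(0,.052,.022),(0,.104,.022),(-.1,-.142,0.005),(-.1,.142,0.005),(.1,.142,0.005),(.07,-.142,.182),(.07,.142,.182),(-.034,.182,.22)]]
print(proj(w,q).round(0))
crop(w,0,0,640,400,"w2.png",None,proj(w,q))
g=rk(-.034,.188,.30); c=plan(g,down(1.695))
E
```

```text
[[333. 208.]
 [325. 180.]
 [317. 150.]
 [308. 118.]
 [299.  84.]
 [285. 238.]
 [232.  77.]
 [356.  42.]
 [397. 263.]
 [343.  20.]
 [221.  -5.]]
to [0.44   0.1344 0.3   ] xyz [ 0.678 -0.374  0.392] w [-0.     0.    -0.082] dist mm 217 deg 14.8 rows 4.3
```

View pics/w2.png

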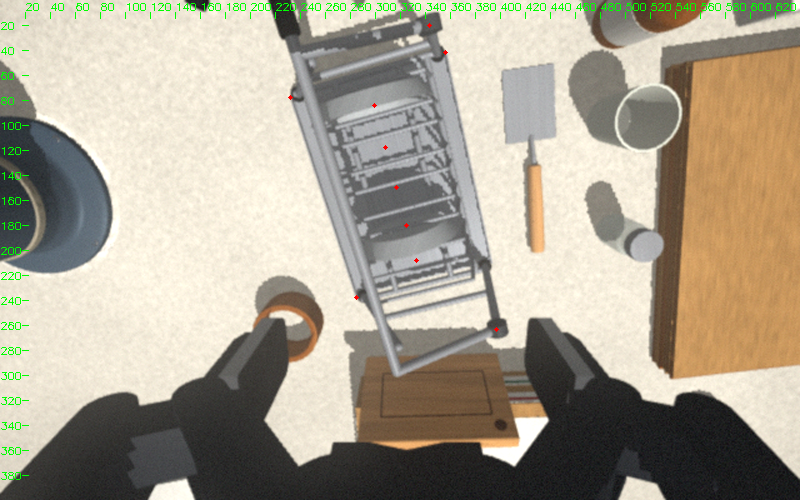

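Emit:
jog_arm([
  {"x": 0.68,"y": -0.375,"z": 0.2,"wx": 0,"wy": 0,"wz": -0.082,"gripper": 70},
  {"x": 0.68,"y": -0.375,"z": 0.2,"wx": 0,"wy": 0,"wz": -0.082,"gripper": 70},
  {"x": 0.68,"y": -0.375,"z": 0.3,"wx": 0,"wy": 0,"wz": -0.082,"gripper": 70},
  {"x": 0.68,"y": -0.375,"z": 0.392,"wx": 0,"wy": 0,"wz": -0.082,"gripper": 70},
  {"x": 0.68,"y": -0.375,"z": 0.392,"wx": 0,"wy": 0,"wz": -0.082,"gripper": 70},
  {"x": 0.68,"y": -0.375,"z": 0.392,"wx": 0,"wy": 0,"wz": -0.082,"gripper": 70},
  {"x": 0.68,"y": -0.375,"z": 0.392,"wx": 0,"wy": 0,"wz": -0.082,"gripper": 70},
  {"x": 0.68,"y": -0.375,"z": 0.392,"wx": 0,"wy": 0,"wz": -0.082,"gripper": 70},
])

```text
t: 3.5
position: [0.4407, 0.136, 0.3015]
orientation: [3.14, 0.0, 1.695]
ft_force: [0.5, 0.1, -0.1]
width: 0.0598
```

```bash
python3 - <<'E'
from h import *
c=plan(rk(-.034,.188,.216),down(1.695))
for th in [.345,.6,.9,1.2,1.5,1.8,2.1,2.4,2.5]:
    g=rk(.07-.11*np.cos(th),.188,.182+.11*np.sin(th)-.004); plan(g,down(1.695),c)
t=shot("top","t3"); crop(t,230,170,330,260,"t3.png")
s=shot("side","s3"); crop(s,290,120,410,240,"s3.png")
E
```

```text
to [0.44   0.1344 0.216 ] xyz [-0.006 -0.004  0.342] w [0.001 0.    0.   ] dist mm 86 deg 0.1 rows 1.7
to [0.4405 0.1344 0.2152] xyz [-0.     0.002  0.003] w [0. 0. 0.] dist mm 1 deg 0.0 rows 0.0
to [0.4531 0.136  0.2401] xyz [-0.     0.053 -0.096] w [0. 0. 0.] dist mm 27 deg 0.0 rows 0.5
to [0.4754 0.1388 0.2642] xyz [-0.     0.142 -0.193] w [0. 0. 0.] dist mm 60 deg 0.0 rows 1.2
to [0.5037 0.1423 0.2805] xyz [-0.     0.257 -0.258] w [0. 0. 0.] dist mm 91 deg 0.0 rows 1.8
to [0.5355 0.1463 0.2877] xyz [-0.     0.385 -0.287] w [0. 0. 0.] dist mm 120 deg 0.0 rows 2.4
to [0.568  0.1503 0.2851] xyz [-0.     0.516 -0.276] w [0. 0. 0.] dist mm 146 deg 0.0 rows 2.9
to [0.5983 0.1541 0.273 ] xyz [-0.     0.638 -0.228] w [0. 0. 0.] dist mm 169 deg 0.0 rows 3.4
to [0.6237 0.1572 0.2523] xyz [-0.     0.74  -0.145] w [0. 0. 0.] dist mm 189 deg 0.0 rows 3.8
to [0.6307 0.1581 0.2438] xyz [-0.     0.769 -0.111] w [0. 0. 0.] dist mm 194 deg 0.0 rows 3.9
```

View pics/s3.png

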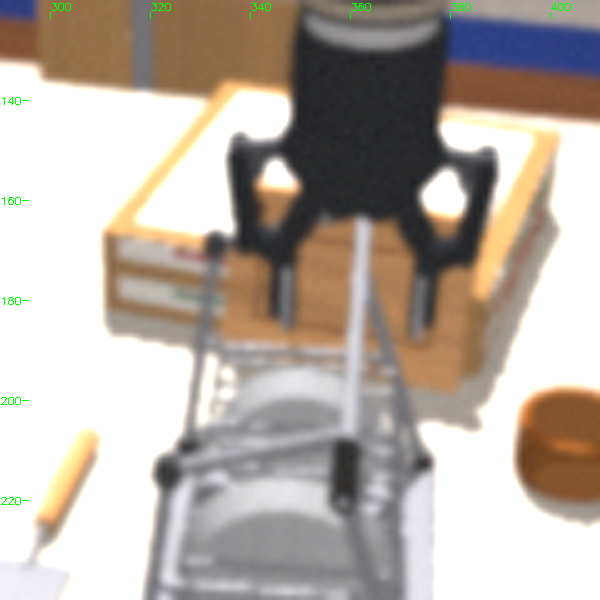

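Emit:
jog_arm([
  {"x": 0,"y": -0.005,"z": 0.17,"wx": 0,"wy": 0,"wz": 0,"gripper": 70},
  {"x": 0,"y": -0.005,"z": 0.34,"wx": 0,"wy": 0,"wz": 0,"gripper": 70},
  {"x": 0,"y": -0.005,"z": 0.34,"wx": 0,"wy": 0,"wz": 0,"gripper": 70},
  {"x": 0,"y": -0.005,"z": 0.34,"wx": 0,"wy": 0,"wz": 0,"gripper": 0},
  {"x": 0,"y": -0.005,"z": 0.34,"wx": 0,"wy": 0,"wz": 0,"gripper": 0},
  {"x": 0,"y": -0.005,"z": 0.34,"wx": 0,"wy": 0,"wz": 0,"gripper": 0},
  {"x": 0,"y": -0.005,"z": 0.34,"wx": 0,"wy": 0,"wz": 0,"gripper": 0},
  {"x": 0,"y": -0.005,"z": 0.34,"wx": 0,"wy": 0,"wz": 0,"gripper": 0},
], squeeze=30)

```text
t: 4.4
position: [0.4382, 0.1378, 0.2164]
orientation: [3.14, 0.0, 1.699]
ft_force: [0.1, 0.5, -0.2]
width: 0.0003
```

```bash
python3 - <<'E'
from h import *
s=shot("side","s4"); crop(s,310,120,410,240,"s4.png")
E
```

```text
(no output)
```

View pics/s4.png

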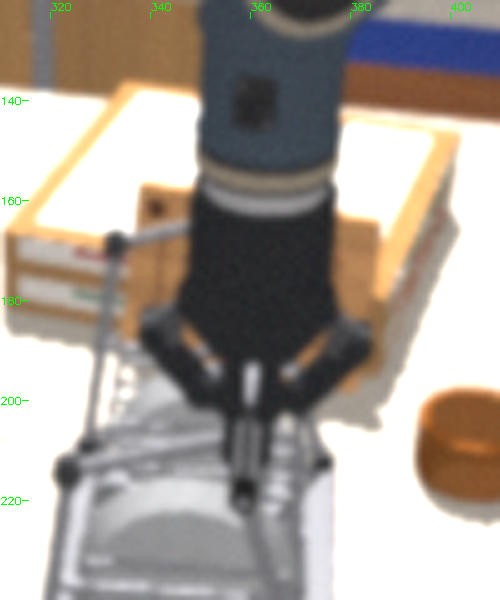

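```bash
python3 - <<'E'
from h import *
s=load("s4")
from rig import ctrl
o=ctrl.get_obs(); p=o["position"]
print(o["width"],p, proj(s,[p,p-[0,0,.019],rk(-.034,.154,.22),rk(-.034,.21,.22)]))
crop(s,330,170,385,235,"s4b.png",None)
w=shot("wrist","w4"); crop(w,160,150,480,400,"w4.png")
t=shot("top","t4"); crop(t,230,180,310,260,"t4.png")
E
```

```text
0.00012506752142157999 [0.4380623  0.13773923 0.21619031] [[358.09911896 216.69579694]
 [357.73185483 222.20507134]
 [358.26396017 207.92645501]
 [357.30032392 219.42863572]]
```

View pics/s4b.png

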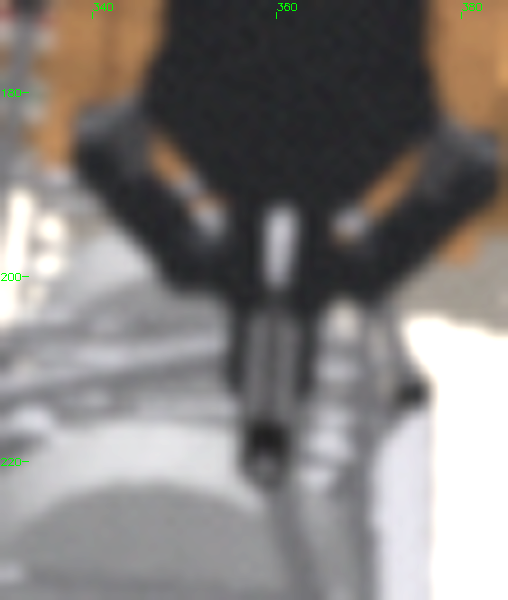

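View pics/w4.png

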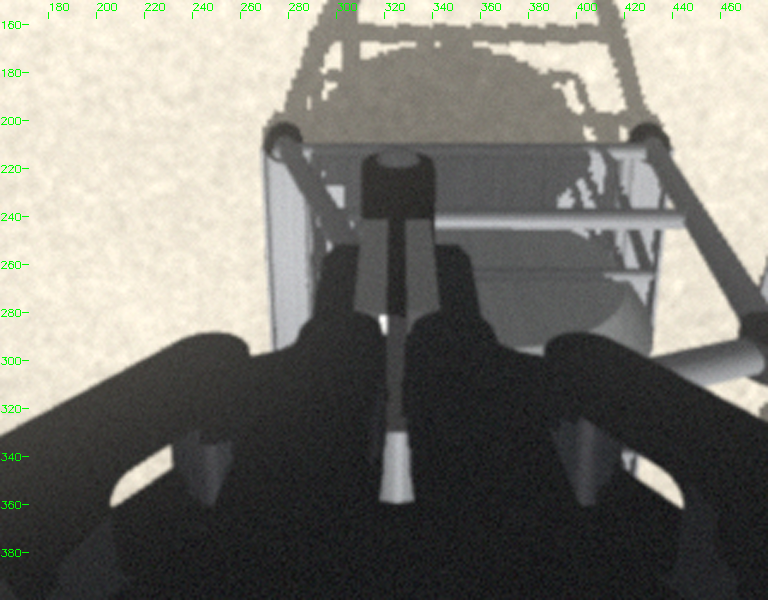

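View pics/t4.png

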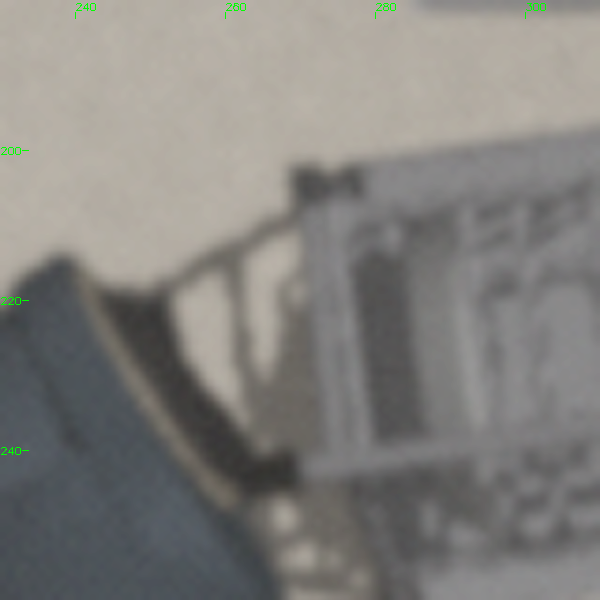

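```bash
python3 - <<'E'
from h import *
s=load("s4");t=load("t4");w=load("w4")
for th in [0,.06,.15,.25,.35]:
    P=[rk(.07-.11*np.cos(th),y,.182+.11*np.sin(th)) for y in (.154,.21)]+[rk(.07-.11*np.cos(th),.142,.182+.11*np.sin(th))]
    print(th,"side",proj(s,P[1])[0].round(1),"top",proj(t,P[0])[0].round(1),proj(t,P[2])[0].round(1),"wrist",proj(w,P[1])[0].round(1))
E
```

```text
0 side [358.7 230.6] top [271.3 243.7] [275.6 243.1] wrist [316.7 197. ]
0.06 side [358.8 228.7] top [271.  243.6] [275.4 243. ] wrist [316.8 200.2]
0.15 side [358.6 225.9] top [270.6 243.2] [275.  242.6] wrist [318.3 205.5]
0.25 side [358.  222.7] top [270.1 242.4] [274.5 241.7] wrist [322.2 212. ]
0.35 side [357.  219.5] top [269.5 241.1] [274.  240.5] wrist [328.7 219.1]
```

Emit:
jog_arm([
  {"x": 0,"y": 0.02,"z": -0.04,"wx": 0,"wy": 0,"wz": 0,"gripper": 0},
  {"x": 0,"y": 0.04,"z": -0.08,"wx": 0,"wy": 0,"wz": 0,"gripper": 0},
  {"x": 0,"y": 0.06,"z": -0.11,"wx": 0,"wy": 0,"wz": 0,"gripper": 0},
  {"x": 0,"y": 0.08,"z": -0.135,"wx": 0,"wy": 0,"wz": 0,"gripper": 0},
  {"x": 0,"y": 0.1,"z": -0.155,"wx": 0,"wy": 0,"wz": 0,"gripper": 0},
  {"x": 0,"y": 0.12,"z": -0.175,"wx": 0,"wy": 0,"wz": 0,"gripper": 0},
  {"x": 0,"y": 0.142,"z": -0.193,"wx": 0,"wy": 0,"wz": 0,"gripper": 0},
  {"x": 0,"y": 0.142,"z": -0.193,"wx": 0,"wy": 0,"wz": 0,"gripper": 0},
])

```text
t: 5.35
position: [0.474, 0.1424, 0.2643]
orientation: [3.141, -0.001, 1.699]
ft_force: [0.4, -0.1, -0.0]
width: -0.0001
```

```bash
python3 - <<'E'
from h import *
from rig import ctrl
s=shot("side","s5"); crop(s,310,150,400,230,"s5.png")
w=shot("wrist","w5"); crop(w,160,150,480,400,"w5.png")
for th in [0.2,.35,.6,.9]:
    print(th,proj(s,rk(.07-.11*np.cos(th),.21,.182+.11*np.sin(th)))[0].round(1))
print(ctrl.get_obs()["ft_force"],ctrl.get_obs()["width"])
E
```

```text
0.2 [358.4 224.3]
0.35 [357.  219.5]
0.6 [352.9 211.8]
0.9 [344.9 203.8]
[-0.68710081 -0.16812341 -0.51302922] -0.0001017167840474288
```

View pics/s5.png

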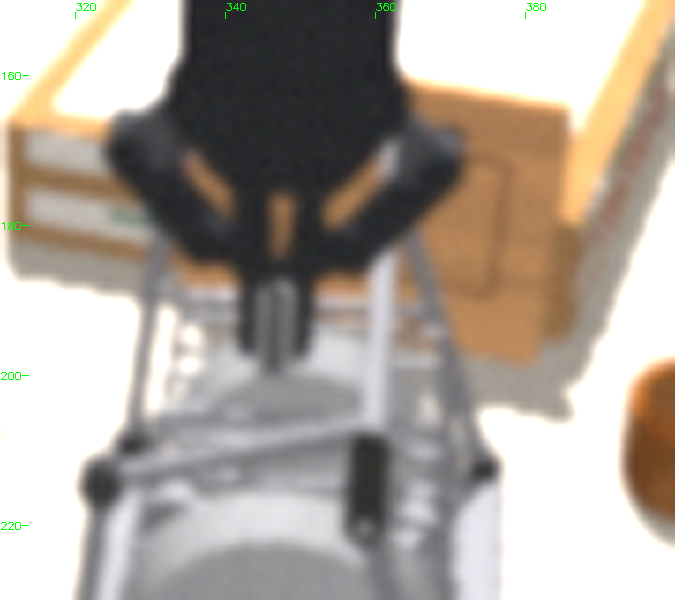

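View pics/w5.png

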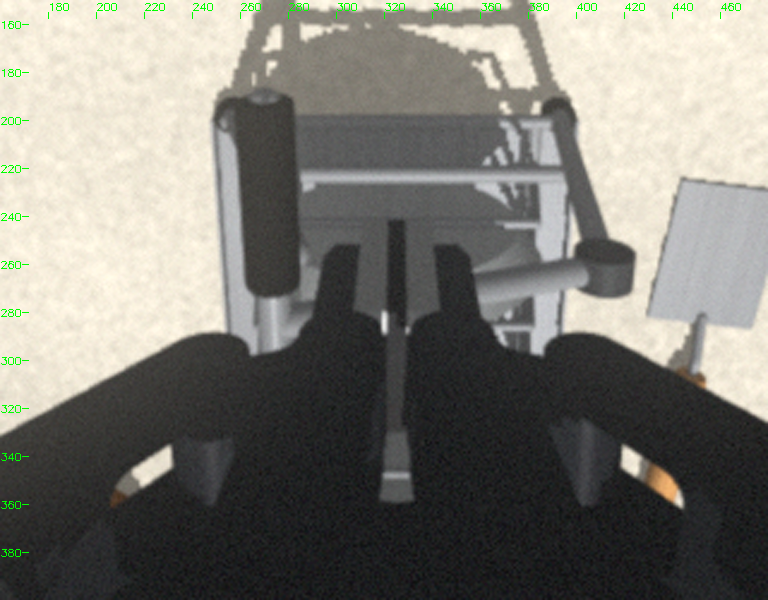

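```bash
python3 - <<'E'
from h import *
from rig import ctrl
s=load("s5");w=load("w5");t0=load("t1");s0=load("s1")
p=ctrl.get_obs()["position"]
print("side TCP/tip",proj(s,[p,p-[0,0,.019]]),"wrist",proj(w,[p,p-[0,0,.019]]))
print("sleeve end", tri([(s,358.3,220.7),(w,270.5,191)]))
print("sleeve mid", tri([(s,358.8,214),(w,272,229)]))
print("hingeL", tri([(s,323.5,214.3),(w,160+603/2.4,150+262/2.4)]))
E
```

```text
side TCP/tip [[346.10104524 201.54886463]
 [345.84775868 207.33370652]] wrist [[323.24445112 250.0493718 ]
 [323.34654506 235.37113493]]
sleeve end (array([0.43559686, 0.15547928, 0.21522421]), [array([-0.4,  0.1]), array([-1.9,  0.4])])
sleeve mid (array([0.4389762 , 0.1314281 , 0.22043581]), [array([-0.6,  0.1]), array([-2.4,  0.6])])
hingeL (array([0.54656699, 0.10465813, 0.18306825]), [array([-0.4, -0.2]), array([-1.7, -0.5])])
```

```bash
python3 - <<'E'
from h import *
from rig import ctrl
s=load("s5");w=load("w5")
p=ctrl.get_obs()["position"]; print(p)
print("tip", tri([(s,346.3,199.7),(w,325.8,242)]))
t=shot("top","t5"); crop(t,230,170,330,260,"t5.png")
crop(s,325,170,375,225,"s5b.png",None,proj(s,[p,p-[0,0,.019]]))
E
```

```text
[0.472831   0.14221521 0.26365059]
tip (array([0.47176533, 0.15235314, 0.27624622]), [array([-0.4, -0. ]), array([-2.2,  0.1])])
```

View pics/s5b.png

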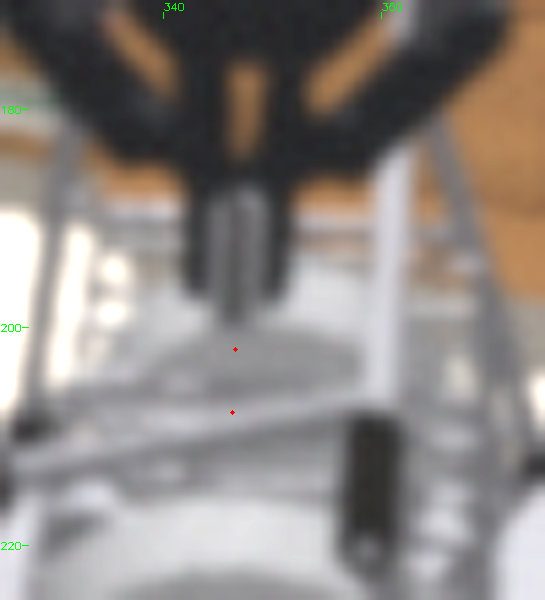

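```bash
python3 - <<'E'
from h import *
from rig import ctrl
s=load("s5");w=load("w5")
o=ctrl.get_obs();p=o["position"];Q=Rm(o["orientation"])
for dz in [-.02,-.012,0,.01,.019]:
    print(dz,"wrist",proj(w,[p+Q@[.011,0,dz],p+Q@[-.011,0,dz]]).round(1).tolist(),"side",proj(s,[p+Q@[.011,0,dz]]).round(1).tolist())
print("sidecam wrist eye proj",proj(s,w["eye"]), (Q.T@(w["eye"]-p)).round(4))
crop(s,280,60,400,230,"s5c.png")
E
```

```text
-0.02 wrist [[322.6, 247.3], [322.8, 290.3]] side [[346.2, 197.6]]
-0.012 wrist [[322.7, 240.0], [322.8, 281.2]] side [[346.1, 200.1]]
0 wrist [[322.8, 230.2], [322.9, 269.0]] side [[345.9, 203.8]]
0.01 wrist [[322.9, 223.1], [323.0, 260.1]] side [[345.8, 206.9]]
0.019 wrist [[322.9, 217.3], [323.0, 252.8]] side [[345.6, 209.6]]
sidecam wrist eye proj [[346.04154965 164.11482668]] [ 0.0742  0.0007 -0.153 ]
```

View pics/s5c.png

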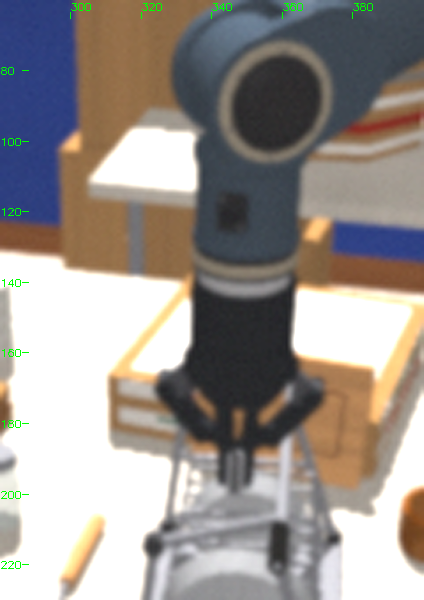

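```bash
cat >> h.py <<'E'
B=.032  # reported TCP is this far ahead of the true grasp point along tool z
def tgt(p,Rt): return np.array(p)+Rt@np.array([0,0,B])
E
python3 - <<'E'
from h import *
D=down(1.695)
a=plan(rk(-.0335,.187,.265),D); c=plan(tgt(rk(-.0335,.187,.218),D),D)
E
```

```text
to [0.4406 0.1334 0.265 ] xyz [-0.018 -0.131 -0.006] w [-0.     0.     0.002] dist mm 33 deg 0.3 rows 0.7
to [0.4406 0.1334 0.186 ] xyz [-0.018 -0.131  0.31 ] w [-0.     0.     0.002] dist mm 84 deg 0.3 rows 1.7
```

Emit:
jog_arm([
  {"x": -0.018,"y": -0.06,"z": -0.05,"wx": 0,"wy": 0,"wz": 0,"gripper": 70},
  {"x": -0.018,"y": -0.131,"z": -0.05,"wx": 0,"wy": 0,"wz": 0,"gripper": 70},
  {"x": -0.018,"y": -0.131,"z": -0.05,"wx": 0,"wy": 0,"wz": 0,"gripper": 70},
  {"x": -0.018,"y": -0.131,"z": 0.0,"wx": 0,"wy": 0,"wz": 0,"gripper": 70},
  {"x": -0.018,"y": -0.131,"z": 0.15,"wx": 0,"wy": 0,"wz": 0,"gripper": 70},
  {"x": -0.018,"y": -0.131,"z": 0.31,"wx": 0,"wy": 0,"wz": 0,"gripper": 70},
  {"x": -0.018,"y": -0.131,"z": 0.31,"wx": 0,"wy": 0,"wz": 0,"gripper": 70},
  {"x": -0.018,"y": -0.131,"z": 0.31,"wx": 0,"wy": 0,"wz": 0,"gripper": 70},
])

```text
t: 6.3
position: [0.4411, 0.1339, 0.186]
orientation: [-3.14, -0.001, 1.7]
ft_force: [-0.3, 0.6, 1.4]
width: 0.0602
```

Emit:
jog_arm([
  {"x": 0,"y": 0,"z": 0,"wx": 0,"wy": 0,"wz": 0,"gripper": 0},
  {"x": 0,"y": 0,"z": 0,"wx": 0,"wy": 0,"wz": 0,"gripper": 0},
  {"x": 0,"y": 0,"z": 0,"wx": 0,"wy": 0,"wz": 0,"gripper": 0},
  {"x": 0,"y": 0,"z": 0,"wx": 0,"wy": 0,"wz": 0,"gripper": 0},
  {"x": 0,"y": 0,"z": 0,"wx": 0,"wy": 0,"wz": 0,"gripper": 0},
  {"x": 0,"y": 0,"z": 0,"wx": 0,"wy": 0,"wz": 0,"gripper": 0},
  {"x": 0,"y": 0,"z": 0,"wx": 0,"wy": 0,"wz": 0,"gripper": 0},
  {"x": 0,"y": 0,"z": 0,"wx": 0,"wy": 0,"wz": 0,"gripper": 0},
], squeeze=30)

```text
t: 7.1
position: [0.4385, 0.1334, 0.1865]
orientation: [-3.137, 0.001, 1.7]
ft_force: [-6.9, -0.8, 3.0]
width: 0.0151
```

```bash
python3 - <<'E'
from h import *
from rig import ctrl
o=ctrl.get_obs();print(o["position"],o["width"],o["ft_force"])
s=shot("side","s6"); crop(s,325,150,395,225,"s6.png")
w=shot("wrist","w6"); crop(w,160,150,480,400,"w6.png")
E
```

```text
[0.43845294 0.13341214 0.18651273] 0.015129240208102768 [-6.92436613 -0.75686919  3.0064633 ]
```

View pics/w6.png

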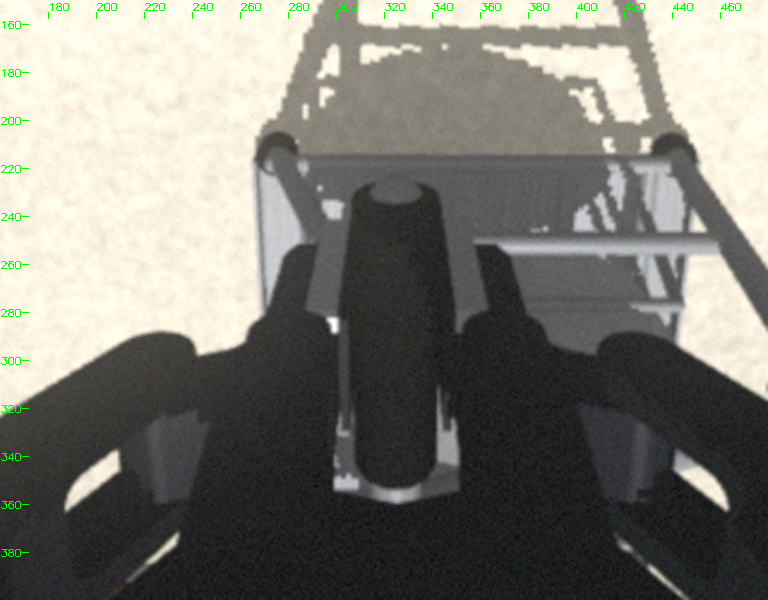

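View pics/s6.png

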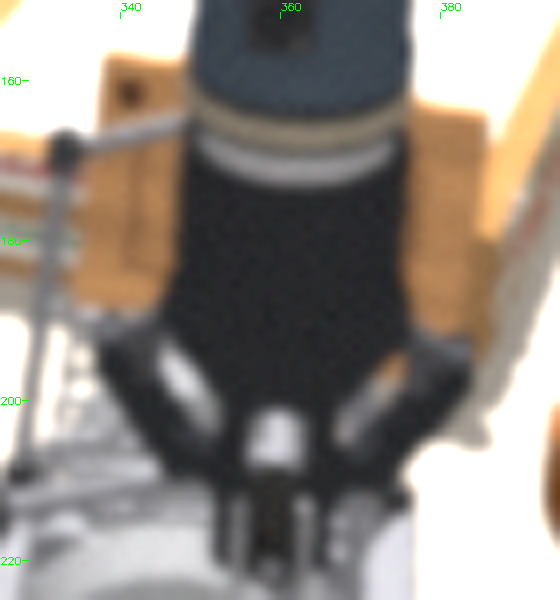

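Emit:
jog_arm([
  {"x": 0,"y": 0.022,"z": -0.053,"wx": 0,"wy": 0,"wz": 0,"gripper": 0},
  {"x": 0,"y": 0.051,"z": -0.102,"wx": 0,"wy": 0,"wz": 0,"gripper": 0},
  {"x": 0,"y": 0.085,"z": -0.147,"wx": 0,"wy": 0,"wz": 0,"gripper": 0},
  {"x": 0,"y": 0.126,"z": -0.188,"wx": 0,"wy": 0,"wz": 0,"gripper": 0},
  {"x": 0,"y": 0.171,"z": -0.223,"wx": 0,"wy": 0,"wz": 0,"gripper": 0},
  {"x": 0,"y": 0.22,"z": -0.252,"wx": 0,"wy": 0,"wz": 0,"gripper": 0},
  {"x": 0,"y": 0.273,"z": -0.274,"wx": 0,"wy": 0,"wz": 0,"gripper": 0},
  {"x": 0,"y": 0.329,"z": -0.289,"wx": 0,"wy": 0,"wz": 0,"gripper": 0},
], squeeze=30)

```text
t: 8.0
position: [0.5211, 0.144, 0.2619]
orientation: [-3.14, 0.003, 1.699]
ft_force: [-7.9, -1.3, 7.5]
width: 0.0152
```

Emit:
jog_arm([
  {"x": 0,"y": 0.056,"z": -0.007,"wx": 0,"wy": 0,"wz": 0,"gripper": 0},
  {"x": 0,"y": 0.113,"z": -0.008,"wx": 0,"wy": 0,"wz": 0,"gripper": 0},
  {"x": 0,"y": 0.17,"z": -0.001,"wx": 0,"wy": 0,"wz": 0,"gripper": 0},
  {"x": 0,"y": 0.225,"z": 0.014,"wx": 0,"wy": 0,"wz": 0,"gripper": 0},
  {"x": 0,"y": 0.279,"z": 0.035,"wx": 0,"wy": 0,"wz": 0,"gripper": 0},
  {"x": 0,"y": 0.328,"z": 0.063,"wx": 0,"wy": 0,"wz": 0,"gripper": 0},
  {"x": 0,"y": 0.373,"z": 0.098,"wx": 0,"wy": 0,"wz": 0,"gripper": 0},
  {"x": 0,"y": 0.415,"z": 0.138,"wx": 0,"wy": 0,"wz": 0,"gripper": 0},
])

```text
t: 8.8
position: [0.6263, 0.1577, 0.2234]
orientation: [3.142, -0.0, 1.7]
ft_force: [-2.4, 0.7, 1.8]
width: 0.0148
```

```bash
python3 - <<'E'
from h import *
from rig import ctrl
o=ctrl.get_obs();print(o["position"],o["width"],o["ft_force"],o["joint_positions"].round(2))
s=shot("side","s7"); crop(s,280,100,400,225,"s7.png")
for th in [2.1,2.3,2.4]: print(tgt(rk(.07-.11*np.cos(th),.187,.182+.11*np.sin(th)),down(1.695)))
E
```

```text
[0.62631058 0.15768096 0.22335442] 0.01479983720447126 [-2.36933324  0.74763321  1.77021482] [ 0.18  0.51 -0.71  1.58  0.35  1.18 -0.47]
[0.59844059 0.15309043 0.24495303]
[0.61606153 0.15528669 0.23202757]
[0.62382441 0.15625425 0.22430095]
```

View pics/s7.png

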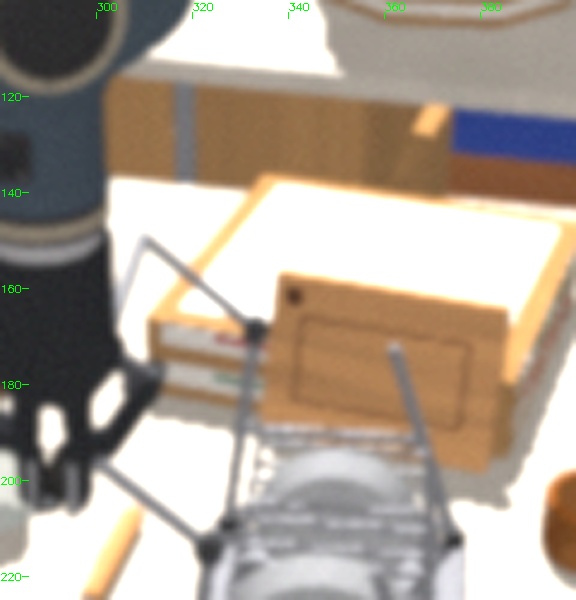

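```bash
cat >> h.py <<'E'
def boardR(w,n,tilt=.22):
    w=np.array([*w,0.]);w/=np.linalg.norm(w); n=np.array([*n,0.]);n/=np.linalg.norm(n)
    z=-(np.cos(tilt)*np.array([0,0,1])+np.sin(tilt)*n); return np.c_[w,np.cross(z,w),z]
SM_R=boardR((.139,.990),(.990,-.139)); SM_T=np.array([.5115,.4285,.1288])
E
python3 - <<'E'
from h import *
print(SM_R.round(3))
a=plan(rk(.18,.2,.34),down(1.695))
h=tgt(SM_T+SM_R@[0,0,-.09],SM_R); b=plan(h,SM_R,a)
g=tgt(SM_T+SM_R@[0,0,.015],SM_R); plan(g,SM_R,(h,SM_R))
print(h,g)
E
```

```text
[[ 0.139  0.966 -0.216]
 [ 0.99  -0.136  0.03 ]
 [ 0.    -0.218 -0.976]]
to [0.6509 0.1727 0.34  ] xyz [ 0.048  0.1   -0.474] w [ 0.    -0.001  0.001] dist mm 122 deg 0.3 rows 2.4
to [0.524  0.4267 0.1854] xyz [ 1.071 -0.378  0.618] w [0.07  0.009 0.084] dist mm 323 deg 19.7 rows 6.5
to [0.5013 0.4299 0.0829] xyz [ 0.   -0.    0.42] w [0. 0. 0.] dist mm 105 deg 0.0 rows 2.1
[0.52403437 0.42674012 0.18540205] [0.50134283 0.42992611 0.08293282]
```

Emit:
jog_arm([
  {"x": 0,"y": 0,"z": 0,"wx": 0,"wy": 0,"wz": 0,"gripper": 60},
  {"x": 0,"y": 0,"z": 0,"wx": 0,"wy": 0,"wz": 0,"gripper": 60},
  {"x": 0,"y": 0,"z": 0,"wx": 0,"wy": 0,"wz": 0,"gripper": 60},
  {"x": 0,"y": 0,"z": -0.15,"wx": 0,"wy": 0,"wz": 0,"gripper": 60},
  {"x": 0,"y": 0,"z": -0.35,"wx": 0,"wy": 0,"wz": 0,"gripper": 60},
  {"x": 0.2,"y": 0,"z": -0.47,"wx": 0,"wy": 0,"wz": 0,"gripper": 60},
  {"x": 0.4,"y": 0,"z": -0.47,"wx": 0,"wy": 0,"wz": 0,"gripper": 60},
  {"x": 0.4,"y": 0,"z": -0.47,"wx": 0,"wy": 0,"wz": 0,"gripper": 60},
])

```text
t: 9.65
position: [0.6096, 0.2646, 0.3443]
orientation: [3.138, -0.006, 1.71]
ft_force: [-1.3, 0.1, -0.9]
width: 0.0507
```

```bash
python3 - <<'E'
from h import *
h=tgt(SM_T+SM_R@[0,0,-.09],SM_R); b=plan(h,SM_R)
s=shot("side","s8"); crop(s,280,100,400,225,"s8.png")
for th in [2.3,2.4,2.5]: print(proj(s,rk(.07-.11*np.cos(th),.21,.182+.11*np.sin(th))))
E
```

```text
to [0.524  0.4267 0.1854] xyz [ 0.686 -0.251  0.638] w [0.07  0.008 0.088] dist mm 243 deg 20.4 rows 4.9
[[292.67946315 201.35982647]]
[[289.97363497 203.52391601]]
[[287.59857622 205.9125076 ]]
```

View pics/s8.png

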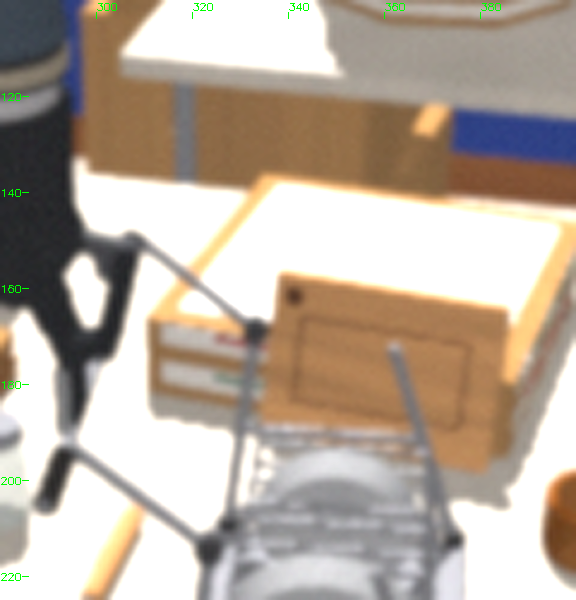

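Emit:
jog_arm([
  {"x": 0.2,"y": -0.07,"z": 0.05,"wx": 0.02,"wy": 0.002,"wz": 0.03,"gripper": 60},
  {"x": 0.4,"y": -0.15,"z": 0.15,"wx": 0.05,"wy": 0.006,"wz": 0.06,"gripper": 60},
  {"x": 0.6,"y": -0.22,"z": 0.3,"wx": 0.07,"wy": 0.008,"wz": 0.088,"gripper": 60},
  {"x": 0.686,"y": -0.25,"z": 0.45,"wx": 0.07,"wy": 0.008,"wz": 0.088,"gripper": 60},
  {"x": 0.686,"y": -0.25,"z": 0.64,"wx": 0.07,"wy": 0.008,"wz": 0.088,"gripper": 60},
  {"x": 0.686,"y": -0.25,"z": 0.64,"wx": 0.07,"wy": 0.008,"wz": 0.088,"gripper": 60},
  {"x": 0.686,"y": -0.25,"z": 0.64,"wx": 0.07,"wy": 0.008,"wz": 0.088,"gripper": 60},
  {"x": 0.686,"y": -0.25,"z": 0.64,"wx": 0.07,"wy": 0.008,"wz": 0.088,"gripper": 60},
])

```text
t: 10.5
position: [0.5309, 0.4177, 0.1834]
orientation: [-2.924, 0.004, 1.419]
ft_force: [1.0, -0.0, -0.2]
width: 0.0511
```

```bash
python3 - <<'E'
from h import *
w=shot("wrist","w9"); 
za=.130; C=[]
up=-SM_R[:,2]
for sx in (-.085,.085):
    C.append(SM_T+SM_R@[sx,.009,0]);C.append(SM_T+SM_R@[sx,-.009,0])
print(proj(w,C).round(1).tolist())
crop(w,0,0,640,400,"w9.png",None,proj(w,C))
s=shot("side","s9"); crop(s,230,230,380,380,"s9.png",None)
g=tgt(SM_T+SM_R@[0,0,.015],SM_R); plan(g,SM_R)
E
```

```text
[[326.4, 309.2], [302.5, 309.5], [323.2, 67.3], [293.4, 67.7]]
to [0.5013 0.4299 0.0829] xyz [ 0.029 -0.034  0.423] w [ 0.001 -0.    -0.004] dist mm 106 deg 0.7 rows 2.1
```

View pics/w9.png

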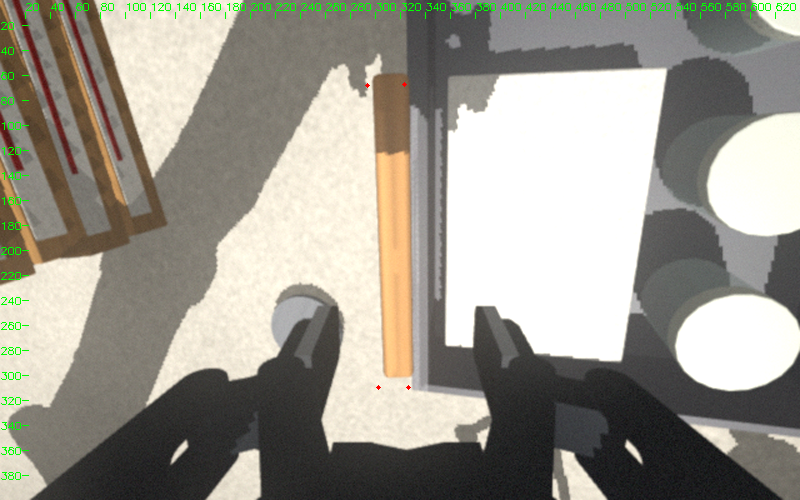

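View pics/s9.png

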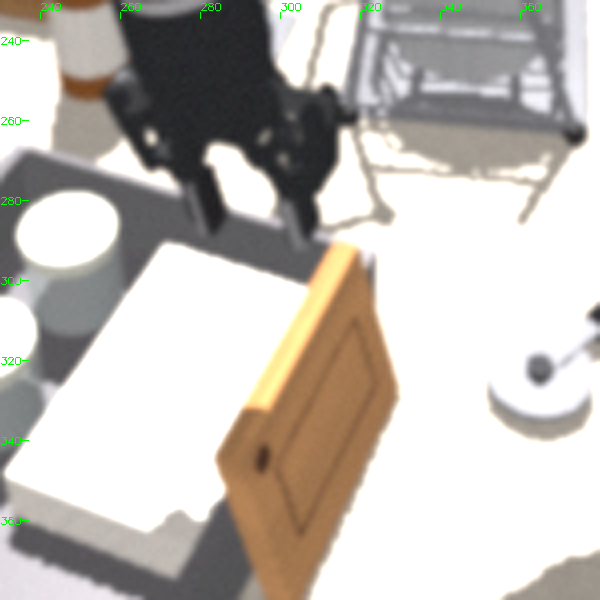

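Emit:
jog_arm([
  {"x": 0.045,"y": -0.034,"z": 0.0,"wx": 0.001,"wy": 0,"wz": -0.004,"gripper": 60},
  {"x": 0.045,"y": -0.034,"z": 0.12,"wx": 0.001,"wy": 0,"wz": -0.004,"gripper": 60},
  {"x": 0.045,"y": -0.034,"z": 0.24,"wx": 0.001,"wy": 0,"wz": -0.004,"gripper": 60},
  {"x": 0.045,"y": -0.034,"z": 0.34,"wx": 0.001,"wy": 0,"wz": -0.004,"gripper": 60},
  {"x": 0.045,"y": -0.034,"z": 0.423,"wx": 0.001,"wy": 0,"wz": -0.004,"gripper": 60},
  {"x": 0.045,"y": -0.034,"z": 0.423,"wx": 0.001,"wy": 0,"wz": -0.004,"gripper": 60},
  {"x": 0.045,"y": -0.034,"z": 0.423,"wx": 0.001,"wy": 0,"wz": -0.004,"gripper": 60},
  {"x": 0.045,"y": -0.034,"z": 0.423,"wx": 0.001,"wy": 0,"wz": -0.004,"gripper": 50},
])

```text
t: 11.4
position: [0.5003, 0.4351, 0.0823]
orientation: [-2.92, -0.0, 1.434]
ft_force: [0.1, 0.3, 0.9]
width: 0.0429
```

```bash
python3 - <<'E'
from h import *
from rig import ctrl
o=ctrl.get_obs();print(o["position"],o["width"],o["ft_force"])
w=shot("wrist","w10"); crop(w,160,0,500,400,"w10.png")
s=shot("side","s10"); crop(s,250,230,370,370,"s10.png")
E
```

```text
[0.50030361 0.43510823 0.08234607] 0.04294338506877918 [0.09734001 0.33295423 0.92147087]
```

View pics/w10.png

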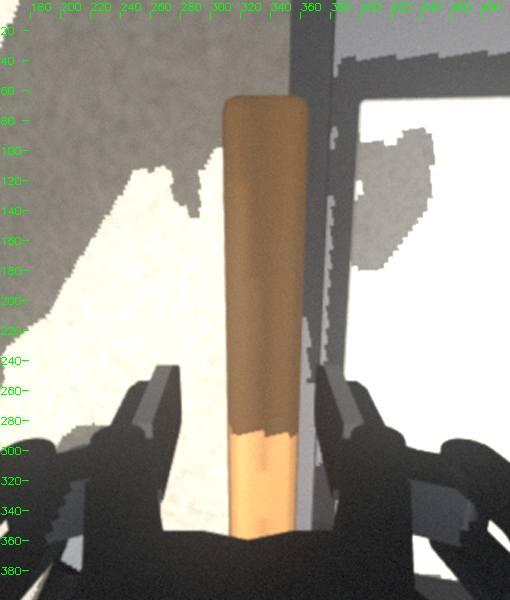

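View pics/s10.png

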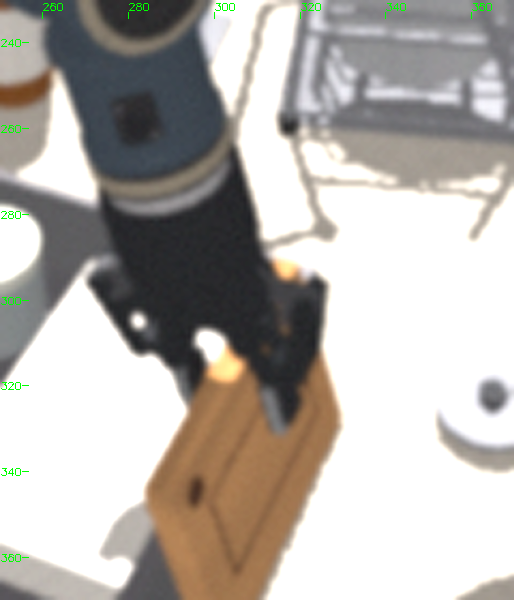

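Emit:
jog_arm([
  {"x": 0,"y": 0.014,"z": 0,"wx": 0,"wy": 0,"wz": 0,"gripper": 45},
  {"x": 0,"y": 0.014,"z": 0,"wx": 0,"wy": 0,"wz": 0,"gripper": 0},
  {"x": 0,"y": 0.014,"z": 0,"wx": 0,"wy": 0,"wz": 0,"gripper": 0},
  {"x": 0,"y": 0.014,"z": 0,"wx": 0,"wy": 0,"wz": 0,"gripper": 0},
  {"x": 0,"y": 0.014,"z": 0,"wx": 0,"wy": 0,"wz": 0,"gripper": 0},
  {"x": 0,"y": 0.014,"z": 0,"wx": 0,"wy": 0,"wz": 0,"gripper": 0},
  {"x": 0,"y": 0.014,"z": 0,"wx": 0,"wy": 0,"wz": 0,"gripper": 0},
  {"x": 0,"y": 0.014,"z": 0,"wx": 0,"wy": 0,"wz": 0,"gripper": 0},
], squeeze=60)

```text
t: 12.3
position: [0.5027, 0.4334, 0.0799]
orientation: [-2.918, 0.003, 1.435]
ft_force: [-0.3, -1.1, 4.6]
width: 0.0173
```

```bash
python3 - <<'E'
from h import *
from rig import ctrl
o=ctrl.get_obs();print(o["position"],o["width"],o["ft_force"],o["joint_positions"].round(2))
w=shot("wrist","w11"); crop(w,160,0,500,400,"w11.png")
a=plan(o["position"]+[-.03,0,.2],SM_R)
# over rack, slot3, tool y along rack y
D=down(RY)
p=tgt(rk(-.004,.052,.022+.115+.20),D); plan(p,D,a)
E
```

```text
[0.5026681  0.43339215 0.07989336] 0.01733617775014278 [-0.26208796 -1.12412686  4.62574971] [-0.28  0.77 -0.66  1.53  0.29  1.12 -1.11]
to [0.4727 0.4334 0.2799] xyz [-0.018 -0.293 -0.754] w [-0.001  0.001  0.001] dist mm 202 deg 0.3 rows 4.0
to [0.4866 0.0031 0.305 ] xyz [-1.697  0.265 -0.162] w [-0.06   0.046  0.414] dist mm 431 deg 75.8 rows 8.8
```

View pics/w11.png

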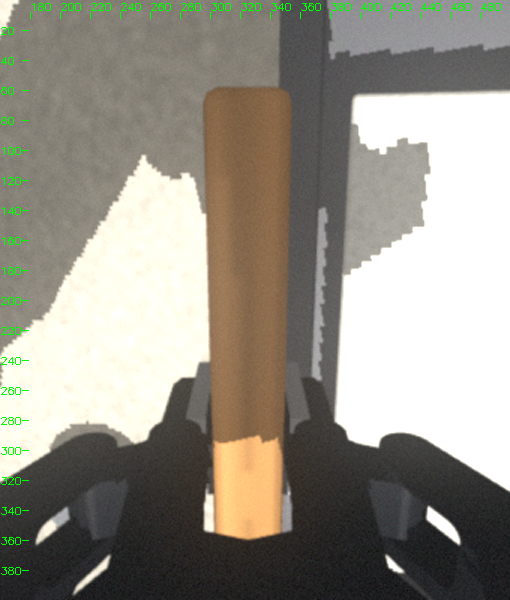

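Emit:
jog_arm([
  {"x": 0,"y": -0.02,"z": -0.05,"wx": 0,"wy": 0,"wz": 0,"gripper": 0},
  {"x": 0,"y": -0.05,"z": -0.15,"wx": 0,"wy": 0,"wz": 0,"gripper": 0},
  {"x": 0,"y": -0.1,"z": -0.3,"wx": 0,"wy": 0,"wz": 0,"gripper": 0},
  {"x": -0.01,"y": -0.16,"z": -0.45,"wx": 0,"wy": 0,"wz": 0,"gripper": 0},
  {"x": -0.01,"y": -0.22,"z": -0.6,"wx": 0,"wy": 0,"wz": 0,"gripper": 0},
  {"x": -0.02,"y": -0.29,"z": -0.75,"wx": 0,"wy": 0,"wz": 0,"gripper": 0},
  {"x": -0.02,"y": -0.3,"z": -0.86,"wx": 0,"wy": 0,"wz": 0,"gripper": 0},
  {"x": -0.02,"y": -0.3,"z": -0.86,"wx": 0,"wy": 0,"wz": 0,"gripper": 0},
], squeeze=70)

```text
t: 13.15
position: [0.4775, 0.4344, 0.3105]
orientation: [-2.924, -0.004, 1.435]
ft_force: [-0.3, 0.2, -2.9]
width: 0.0176
```

```bash
python3 - <<'E'
from h import *
from rig import ctrl
o=ctrl.get_obs();print(o["position"],o["orientation"],o["width"],o["ft_force"])
s=shot("side","s12"); crop(s,200,100,400,400,"s12.png")
D=down(.6); a=plan([.49,.2,.315],D); D=down(RY)
p=tgt(rk(-.004,.052,.022+.115+.21),D); plan(p,D,a)
E
```

```text
[0.47754918 0.43443012 0.31051321] [-2.92382526 -0.00408319  1.434795  ] 0.017618410031777186 [-0.25653354  0.17293166 -2.88408243]
to [0.49  0.2   0.315] xyz [-0.917  0.167 -0.069] w [-0.066  0.029  0.265] dist mm 234 deg 49.4 rows 5.7
to [0.4866 0.0031 0.315 ] xyz [-0.456  0.642  0.   ] w [ 0.    -0.     0.152] dist mm 197 deg 27.3 rows 3.9
```

View pics/s12.png

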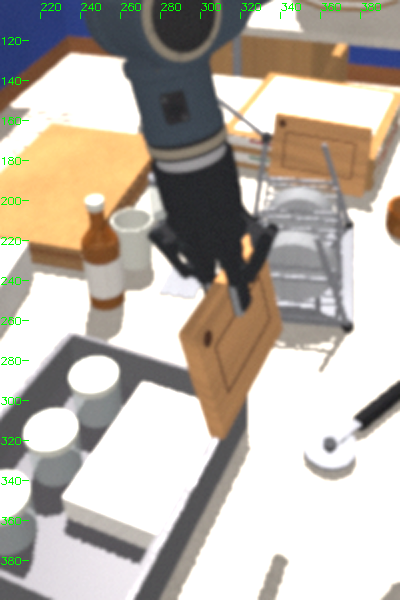

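```bash
python3 - <<'E'
from h import *
D=down(.6); a=plan([.46,.2,.345],D); D=down(RY)
p=tgt(rk(-.004,.052,.022+.115+.24),D); b=plan(p,D,a)
print(p)
E
```

```text
to [0.46  0.2   0.345] xyz [-0.933  0.025 -0.16 ] w [-0.066  0.029  0.265] dist mm 237 deg 49.4 rows 5.7
to [0.4866 0.0031 0.345 ] xyz [-0.357  0.71   0.   ] w [ 0.    -0.     0.152] dist mm 199 deg 27.3 rows 4.0
[0.48659922 0.00310601 0.345     ]
```

Emit:
jog_arm([
  {"x": -0.15,"y": 0,"z": -0.06,"wx": -0.011,"wy": 0.005,"wz": 0.04,"gripper": 0},
  {"x": -0.3,"y": 0.005,"z": -0.12,"wx": -0.022,"wy": 0.01,"wz": 0.085,"gripper": 0},
  {"x": -0.46,"y": 0.01,"z": -0.16,"wx": -0.033,"wy": 0.015,"wz": 0.13,"gripper": 0},
  {"x": -0.62,"y": 0.015,"z": -0.16,"wx": -0.044,"wy": 0.02,"wz": 0.175,"gripper": 0},
  {"x": -0.78,"y": 0.02,"z": -0.16,"wx": -0.055,"wy": 0.025,"wz": 0.22,"gripper": 0},
  {"x": -0.933,"y": 0.025,"z": -0.16,"wx": -0.066,"wy": 0.029,"wz": 0.265,"gripper": 0},
  {"x": -0.933,"y": 0.025,"z": -0.16,"wx": -0.066,"wy": 0.029,"wz": 0.265,"gripper": 0},
  {"x": -0.933,"y": 0.025,"z": -0.16,"wx": -0.066,"wy": 0.029,"wz": 0.265,"gripper": 0},
])

```text
t: 14.0
position: [0.4591, 0.1984, 0.3424]
orientation: [-3.141, 0.008, 0.598]
ft_force: [0.5, 1.3, -3.1]
width: 0.0171
```

Emit:
jog_arm([
  {"x": -0.07,"y": 0.14,"z": 0,"wx": 0,"wy": 0,"wz": 0.03,"gripper": 0},
  {"x": -0.14,"y": 0.28,"z": 0,"wx": 0,"wy": 0,"wz": 0.06,"gripper": 0},
  {"x": -0.21,"y": 0.42,"z": 0,"wx": 0,"wy": 0,"wz": 0.09,"gripper": 0},
  {"x": -0.28,"y": 0.56,"z": 0,"wx": 0,"wy": 0,"wz": 0.12,"gripper": 0},
  {"x": -0.357,"y": 0.71,"z": 0,"wx": 0,"wy": 0,"wz": 0.152,"gripper": 0},
  {"x": -0.357,"y": 0.71,"z": 0,"wx": 0,"wy": 0,"wz": 0.152,"gripper": 0},
  {"x": -0.357,"y": 0.71,"z": 0,"wx": 0,"wy": 0,"wz": 0.152,"gripper": 0},
  {"x": -0.357,"y": 0.71,"z": 0,"wx": 0,"wy": 0,"wz": 0.152,"gripper": 0},
])

```text
t: 14.8
position: [0.4863, 0.0047, 0.3436]
orientation: [3.141, 0.006, 0.125]
ft_force: [-0.6, 0.5, -1.6]
width: 0.0171
```

```bash
python3 - <<'E'
from h import *
from rig import ctrl
o=ctrl.get_obs();print(o["position"],o["orientation"],o["width"],o["ft_force"],o["joint_positions"].round(2))
D=down(RY)
p=tgt(rk(-.004,.052,.022+.115+.24),D); b=plan(p,D)
w=shot("wrist","w13"); crop(w,0,0,640,400,"w13.png",None,proj(w,[rk(x,y,.1) for x in (-.04,.04,.07) for y in (.039,.065,.052)]))
s=shot("side","s13"); crop(s,280,100,400,280,"s13.png",None,proj(s,[rk(x,y,.1) for x in (-.04,.04) for y in (.039,.065)]))
E
```

```text
[0.48634311 0.00469098 0.34363251] [3.14052187 0.00596176 0.12545272] 0.01709623448102512 [-0.64775461  0.45286206 -1.55882305] [ 0.25  0.09 -0.37  1.77  0.03  1.3  -1.58]
to [0.4866 0.0031 0.345 ] xyz [ 0.     0.006 -0.005] w [0.    0.002 0.   ] dist mm 2 deg 0.4 rows 0.0
```

View pics/w13.png

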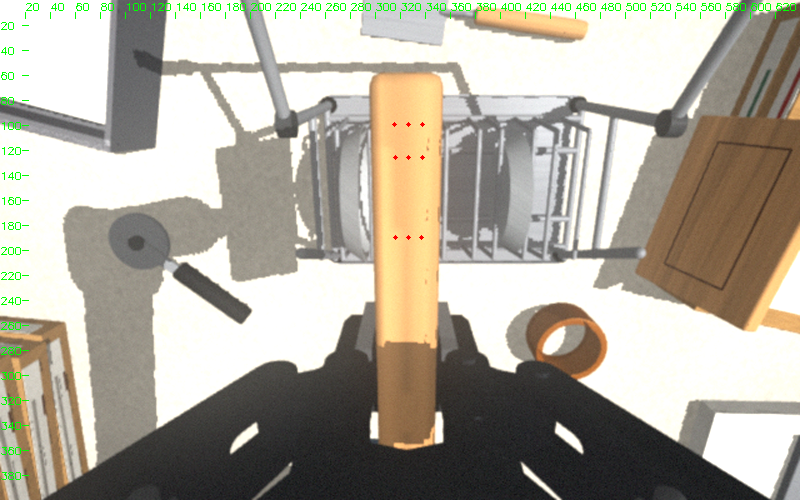

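View pics/s13.png

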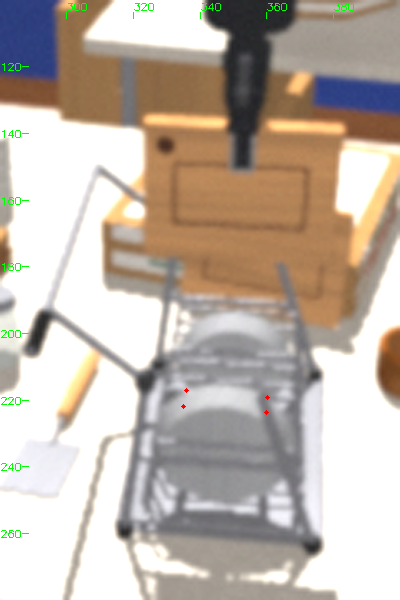

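```bash
python3 - <<'E'
from h import *
w=load("w2"); w["frame"]=w["frame"].copy()
x0,y0,x1,y1=215,40,405,250; s=600/(y1-y0)
im=cv2.resize(w["frame"][y0:y1,x0:x1],None,fx=s,fy=s,interpolation=cv2.INTER_CUBIC)
for k in range(5):
    for d in (-.013,.013):
        for z,col in ((.1,(0,0,255)),):
            q=proj(w,[rk(-.03,-.104+.052*k+d,z),rk(.03,-.104+.052*k+d,z)])
            q=((q+.5-[x0,y0])*s).astype(int); cv2.line(im,tuple(q[0]),tuple(q[1]),col,1)
cv2.imwrite("pics/w2b.png",im)
E
```

```text
(no output)
```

View pics/w2b.png

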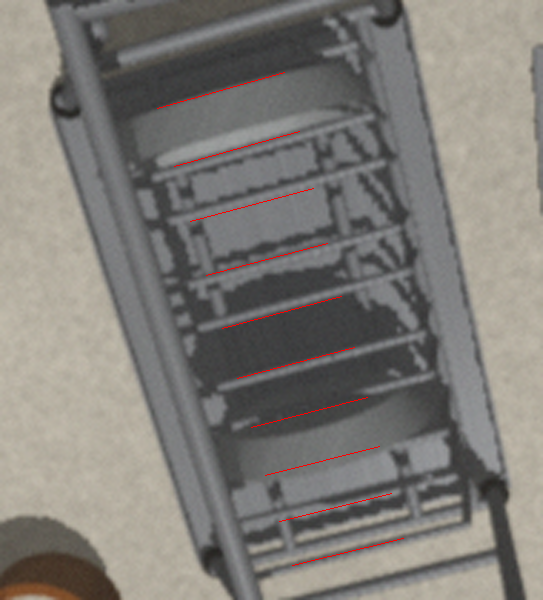

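```bash
python3 - <<'E'
from h import *
from rig import ctrl
o=ctrl.get_obs();p=o["position"];Q=Rm(o["orientation"]);print(p)
pt=p+Q@[0,0,-B-.015]
t=shot("top","t13"); w=load("w13")
C=[pt+Q@[sx,sy,0] for sx in(-.085,.085) for sy in (-.009,.009)]
print("top",proj(t,C).round(1).tolist()); print("wrist",proj(w,C).round(1).tolist())
crop(t,260,170,370,260,"t13.png",None,proj(t,C))
crop(w,270,30,380,120,"w13b.png",None,proj(w,C))
E
```

```text
[0.48629774 0.00457258 0.34404713]
top [[305.0, 258.8], [313.0, 257.6], [294.5, 184.5], [302.3, 183.4]]
wrist [[306.1, 468.4], [346.0, 468.5], [296.5, 62.1], [356.5, 62.1]]
```

View pics/t13.png

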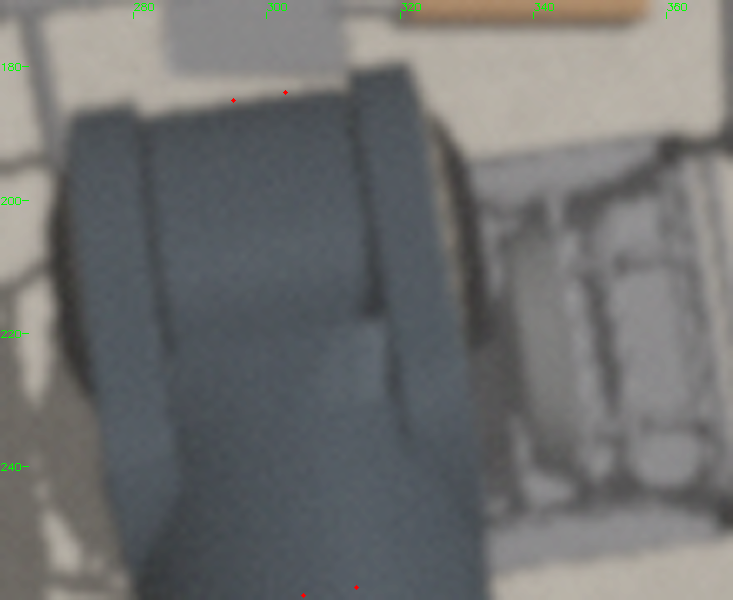

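View pics/w13b.png

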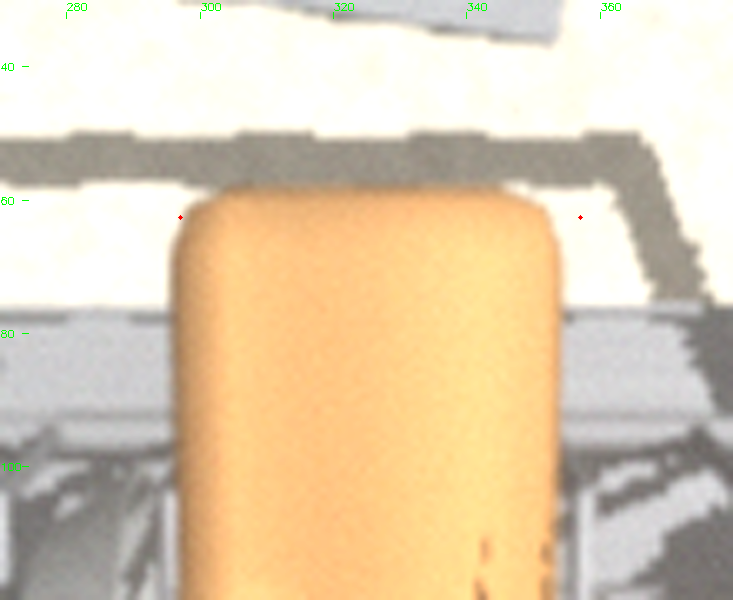

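Emit:
jog_arm([
  {"x": 0,"y": 0,"z": 0.05,"wx": 0,"wy": 0,"wz": 0,"gripper": 0},
  {"x": 0,"y": 0,"z": 0.15,"wx": 0,"wy": 0,"wz": 0,"gripper": 0},
  {"x": 0,"y": 0,"z": 0.25,"wx": 0,"wy": 0,"wz": 0,"gripper": 0},
  {"x": 0,"y": 0,"z": 0.35,"wx": 0,"wy": 0,"wz": 0,"gripper": 0},
  {"x": 0,"y": 0,"z": 0.45,"wx": 0,"wy": 0,"wz": 0,"gripper": 0},
  {"x": 0,"y": 0,"z": 0.53,"wx": 0,"wy": 0,"wz": 0,"gripper": 0},
  {"x": 0,"y": 0,"z": 0.58,"wx": 0,"wy": 0,"wz": 0,"gripper": 0},
  {"x": 0,"y": 0,"z": 0.58,"wx": 0,"wy": 0,"wz": 0,"gripper": 0},
])

```text
t: 15.75
position: [0.4843, 0.0023, 0.1975]
orientation: [3.14, 0.009, 0.122]
ft_force: [0.8, -0.2, -1.6]
width: 0.017
```

```bash
python3 - <<'E'
from h import *
from rig import ctrl
o=ctrl.get_obs();print(o["position"],o["orientation"],o["width"],o["ft_force"])
p=o["position"];RI=Rm([0,0,RY]).T;print("rack",RI@(p-RO))
w=shot("wrist","w14"); crop(w,200,40,500,260,"w14.png",None)
s=shot("side","s14"); crop(s,300,120,400,270,"s14.png")
E
```

```text
[0.48428097 0.00225443 0.19751544] [3.13967473 0.00865619 0.12201401] 0.016954823155394507 [ 0.79472241 -0.24673418 -1.58053642]
rack [-0.00640578  0.05144168  0.19751544]
```

View pics/w14.png

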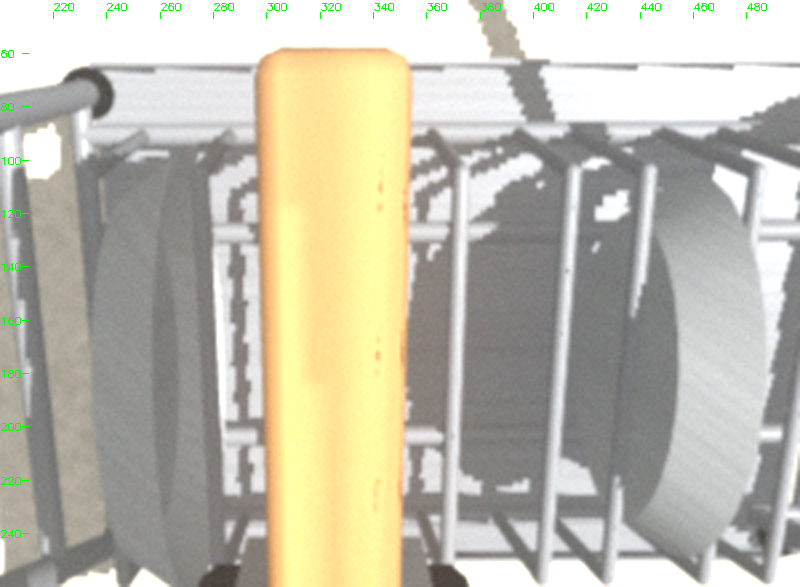

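View pics/s14.png

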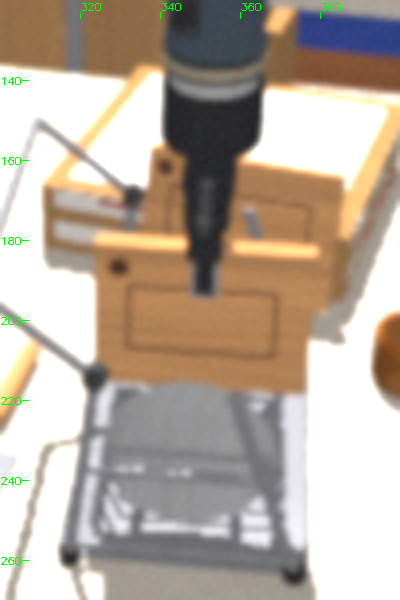

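Emit:
jog_arm([
  {"x": 0.005,"y": 0,"z": 0.04,"wx": 0,"wy": 0,"wz": 0,"gripper": 0},
  {"x": 0.01,"y": 0,"z": 0.08,"wx": 0,"wy": 0,"wz": 0,"gripper": 0},
  {"x": 0.01,"y": 0,"z": 0.12,"wx": 0,"wy": 0,"wz": 0,"gripper": 0},
  {"x": 0.01,"y": 0,"z": 0.16,"wx": 0,"wy": 0,"wz": 0,"gripper": 0},
  {"x": 0.01,"y": 0,"z": 0.2,"wx": 0,"wy": 0,"wz": 0,"gripper": 0},
  {"x": 0.01,"y": 0,"z": 0.24,"wx": 0,"wy": 0,"wz": 0,"gripper": 0},
  {"x": 0.01,"y": 0,"z": 0.28,"wx": 0,"wy": 0,"wz": 0,"gripper": 0},
  {"x": 0.01,"y": 0,"z": 0.3,"wx": 0,"wy": 0,"wz": 0,"gripper": 0},
])

```text
t: 16.65
position: [0.4873, 0.0021, 0.1232]
orientation: [3.139, 0.006, 0.121]
ft_force: [-0.9, 0.2, -2.0]
width: 0.0171
```

```bash
python3 - <<'E'
from h import *
from rig import ctrl
o=ctrl.get_obs();print(o["position"],o["orientation"],o["width"],o["ft_force"],o["torque"])
s=shot("side","s15"); crop(s,300,150,400,270,"s15.png")
E
```

```text
[0.48730987 0.00214231 0.12319526] [3.13924615 0.00623879 0.12145711] 0.017142148684224565 [-0.88015019  0.15972065 -1.99088297] [-0.00230002  0.01262831 -0.03504314]
```

View pics/s15.png

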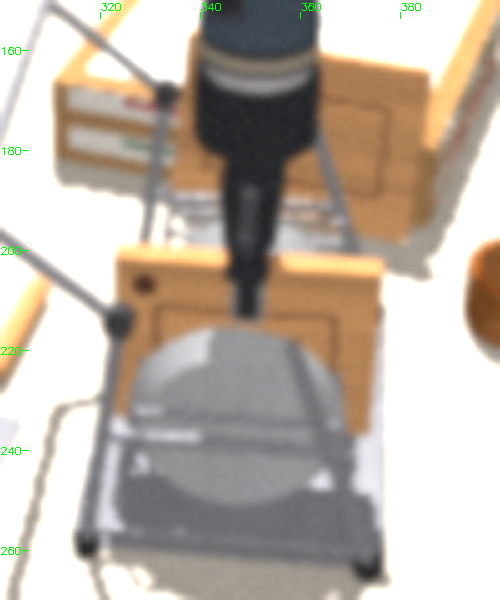

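Emit:
jog_arm([
  {"x": 0,"y": 0,"z": 0.008,"wx": 0,"wy": 0,"wz": 0,"gripper": 0},
  {"x": 0,"y": 0,"z": 0.016,"wx": 0,"wy": 0,"wz": 0,"gripper": 0},
  {"x": 0,"y": 0,"z": 0.024,"wx": 0,"wy": 0,"wz": 0,"gripper": 0},
  {"x": 0,"y": 0,"z": 0.032,"wx": 0,"wy": 0,"wz": 0,"gripper": 0},
  {"x": 0,"y": 0,"z": 0.04,"wx": 0,"wy": 0,"wz": 0,"gripper": 0},
  {"x": 0,"y": 0,"z": 0.048,"wx": 0,"wy": 0,"wz": 0,"gripper": 0},
  {"x": 0,"y": 0,"z": 0.052,"wx": 0,"wy": 0,"wz": 0,"gripper": 0},
  {"x": 0,"y": 0,"z": 0.052,"wx": 0,"wy": 0,"wz": 0,"gripper": 0},
])

```text
t: 17.5
position: [0.4877, 0.0021, 0.1113]
orientation: [3.139, 0.005, 0.121]
ft_force: [-0.6, 0.2, -2.7]
width: 0.0175
```

Emit:
jog_arm([
  {"x": 0,"y": 0,"z": 0.006,"wx": 0,"wy": 0,"wz": 0,"gripper": 0},
  {"x": 0,"y": 0,"z": 0.012,"wx": 0,"wy": 0,"wz": 0,"gripper": 0},
  {"x": 0,"y": 0,"z": 0.016,"wx": 0,"wy": 0,"wz": 0,"gripper": 0},
  {"x": 0,"y": 0,"z": 0.02,"wx": 0,"wy": 0,"wz": 0,"gripper": 0},
  {"x": 0,"y": 0,"z": 0.024,"wx": 0,"wy": 0,"wz": 0,"gripper": 0},
  {"x": 0,"y": 0,"z": 0.024,"wx": 0,"wy": 0,"wz": 0,"gripper": 0},
  {"x": 0,"y": 0,"z": 0.024,"wx": 0,"wy": 0,"wz": 0,"gripper": 0},
  {"x": 0,"y": 0,"z": 0.024,"wx": 0,"wy": 0,"wz": 0,"gripper": 0},
])

```text
t: 18.3
position: [0.4879, 0.0022, 0.1055]
orientation: [3.139, 0.004, 0.121]
ft_force: [0.3, -0.3, -1.7]
width: 0.0176
```

```bash
python3 - <<'E'
from h import *
from rig import ctrl
o=ctrl.get_obs();p=o["position"];print(p,o["ft_force"])
s=shot("side","s16")
# where would board bottom/top corners be if bottom at z
for zb in [.022,.026,.030,.034]:
    print(zb,proj(s,[rk(sx,.0515+.009,zb+h) for h in (0,.13) for sx in(-.085,.085)]).round(1).tolist())
crop(s,310,190,390,250,"s16.png")
E
```

```text
[0.48790622 0.00215724 0.10550659] [ 0.25226673 -0.25203719 -1.74031116]
0.022 [[371.7, 242.3], [321.1, 238.2], [374.7, 210.3], [321.1, 206.4]]
0.026 [[371.8, 241.4], [321.1, 237.3], [374.8, 209.2], [321.1, 205.3]]
0.03 [[371.9, 240.5], [321.1, 236.4], [374.9, 208.2], [321.1, 204.3]]
0.034 [[371.9, 239.5], [321.1, 235.4], [375.0, 207.1], [321.1, 203.3]]
```

View pics/s16.png

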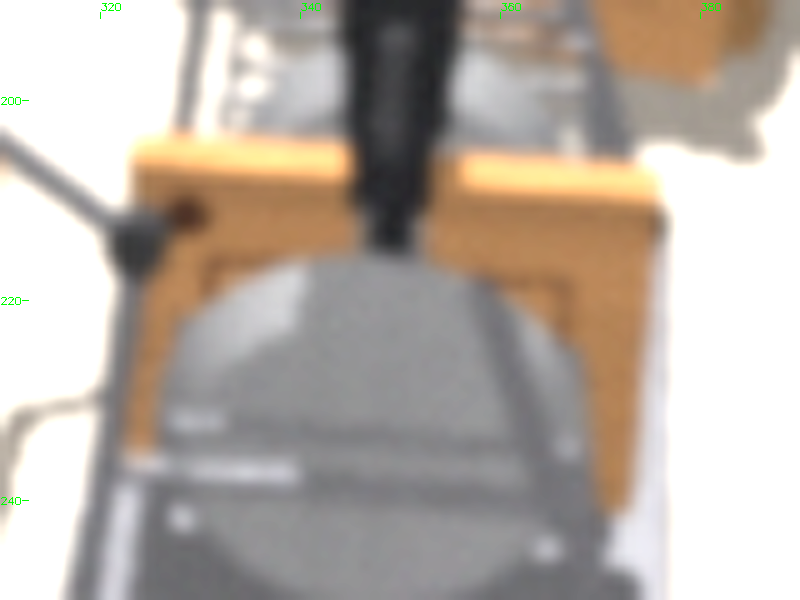

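Emit:
jog_arm([
  {"x": 0,"y": 0,"z": 0.004,"wx": 0,"wy": 0,"wz": 0,"gripper": 0},
  {"x": 0,"y": 0,"z": 0.008,"wx": 0,"wy": 0,"wz": 0,"gripper": 0},
  {"x": 0,"y": 0,"z": 0.012,"wx": 0,"wy": 0,"wz": 0,"gripper": 0},
  {"x": 0,"y": 0,"z": 0.016,"wx": 0,"wy": 0,"wz": 0,"gripper": 0},
  {"x": 0,"y": 0,"z": 0.016,"wx": 0,"wy": 0,"wz": 0,"gripper": 0},
  {"x": 0,"y": 0,"z": 0.016,"wx": 0,"wy": 0,"wz": 0,"gripper": 0},
  {"x": 0,"y": 0,"z": 0.016,"wx": 0,"wy": 0,"wz": 0,"gripper": 0},
  {"x": 0,"y": 0,"z": 0.016,"wx": 0,"wy": 0,"wz": 0,"gripper": 0},
])

```text
t: 19.15
position: [0.4877, 0.0021, 0.102]
orientation: [3.139, 0.005, 0.121]
ft_force: [-3.6, 0.1, 5.5]
width: 0.0172
```

Emit:
jog_arm([
  {"x": 0,"y": 0,"z": 0.002,"wx": 0,"wy": 0,"wz": 0,"gripper": 30},
  {"x": 0,"y": 0,"z": 0,"wx": 0,"wy": 0,"wz": 0,"gripper": 40},
  {"x": 0,"y": 0,"z": 0,"wx": 0,"wy": 0,"wz": 0,"gripper": 40},
  {"x": 0,"y": 0,"z": 0,"wx": 0,"wy": 0,"wz": 0,"gripper": 40},
  {"x": 0,"y": 0,"z": -0.03,"wx": 0,"wy": 0,"wz": 0,"gripper": 40},
  {"x": 0,"y": 0,"z": -0.1,"wx": 0,"wy": 0,"wz": 0,"gripper": 40},
  {"x": 0,"y": 0,"z": -0.25,"wx": 0,"wy": 0,"wz": 0,"gripper": 40},
  {"x": 0,"y": 0,"z": -0.4,"wx": 0,"wy": 0,"wz": 0,"gripper": 40},
])

```text
t: 19.95
position: [0.4877, 0.0025, 0.2026]
orientation: [3.139, 0.006, 0.122]
ft_force: [1.2, -0.5, -0.4]
width: 0.0339
```

```bash
cat >> h.py <<'E'
LG_R=boardR((.9952,-.098),(-.098,-.9952)); LG_T=np.array([.505,-.3525,.1435])
E
python3 - <<'E'
from h import *
print(LG_R.round(3))
s=shot("side","s17"); crop(s,290,130,390,260,"s17.png")
a=plan([.44,-.2,.33],down(.0))
h=tgt(LG_T+LG_R@[0,0,-.09],LG_R); plan(h,LG_R,a)
E
```

```text
[[ 0.995 -0.096  0.021]
 [-0.098 -0.971  0.217]
 [ 0.    -0.218 -0.976]]
to [ 0.44 -0.2   0.33] xyz [-0.302  0.783 -0.482] w [ 0.001 -0.002  0.039] dist mm 242 deg 7.0 rows 4.8
to [ 0.5038 -0.3651  0.2001] xyz [0.255 0.66  0.52 ] w [0.07  0.003 0.031] dist mm 220 deg 13.8 rows 4.4
```

View pics/s17.png

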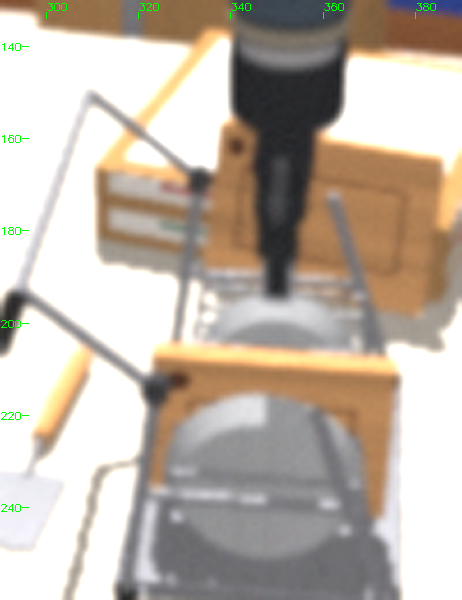

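Emit:
jog_arm([
  {"x": -0.03,"y": 0.08,"z": -0.15,"wx": 0,"wy": -0.002,"wz": 0.005,"gripper": 60},
  {"x": -0.07,"y": 0.2,"z": -0.3,"wx": 0,"wy": -0.002,"wz": 0.01,"gripper": 60},
  {"x": -0.15,"y": 0.38,"z": -0.42,"wx": 0,"wy": -0.002,"wz": 0.02,"gripper": 60},
  {"x": -0.22,"y": 0.56,"z": -0.48,"wx": 0,"wy": -0.002,"wz": 0.03,"gripper": 60},
  {"x": -0.3,"y": 0.72,"z": -0.48,"wx": 0,"wy": -0.002,"wz": 0.039,"gripper": 60},
  {"x": -0.3,"y": 0.78,"z": -0.48,"wx": 0,"wy": -0.002,"wz": 0.039,"gripper": 60},
  {"x": -0.3,"y": 0.78,"z": -0.48,"wx": 0,"wy": -0.002,"wz": 0.039,"gripper": 60},
  {"x": -0.3,"y": 0.78,"z": -0.48,"wx": 0,"wy": -0.002,"wz": 0.039,"gripper": 60},
])

```text
t: 20.8
position: [0.438, -0.199, 0.3224]
orientation: [3.139, 0.01, -0.001]
ft_force: [-0.6, -0.1, -0.1]
width: 0.0514
```

Emit:
jog_arm([
  {"x": 0.06,"y": 0.15,"z": 0.1,"wx": 0.015,"wy": 0,"wz": 0.007,"gripper": 60},
  {"x": 0.12,"y": 0.32,"z": 0.22,"wx": 0.03,"wy": 0.001,"wz": 0.015,"gripper": 60},
  {"x": 0.18,"y": 0.48,"z": 0.34,"wx": 0.05,"wy": 0.002,"wz": 0.022,"gripper": 60},
  {"x": 0.255,"y": 0.66,"z": 0.45,"wx": 0.07,"wy": 0.003,"wz": 0.031,"gripper": 60},
  {"x": 0.255,"y": 0.66,"z": 0.52,"wx": 0.07,"wy": 0.003,"wz": 0.031,"gripper": 60},
  {"x": 0.255,"y": 0.66,"z": 0.52,"wx": 0.07,"wy": 0.003,"wz": 0.031,"gripper": 60},
  {"x": 0.255,"y": 0.66,"z": 0.52,"wx": 0.07,"wy": 0.003,"wz": 0.031,"gripper": 60},
  {"x": 0.255,"y": 0.66,"z": 0.52,"wx": 0.07,"wy": 0.003,"wz": 0.031,"gripper": 60},
])

```text
t: 21.6
position: [0.5017, -0.363, 0.1942]
orientation: [-2.926, 0.009, -0.095]
ft_force: [0.2, 0.4, 0.7]
width: 0.0514
```

```bash
python3 - <<'E'
from h import *
from rig import ctrl
o=ctrl.get_obs();p=o["position"];print(p,o["ft_force"],o["joint_positions"].round(2))
w=shot("wrist","w18"); C=[LG_T+LG_R@[sx,sy,0] for sx in(-.1,.1) for sy in(-.009,.009)]
print(proj(w,C).round(1).tolist()); crop(w,0,0,640,400,"w18.png",None,proj(w,C))
g=tgt(LG_T+LG_R@[0,0,.015],LG_R); plan(g,LG_R)
s=shot("side","s18"); crop(s,280,90,440,220,"s18.png")
E
```

```text
[ 0.50173052 -0.36304262  0.19422536] [0.16405232 0.35929596 0.69101353] [ 0.71  0.47 -0.09  1.61 -0.15  1.18 -0.97]
[[313.8, 336.5], [337.6, 336.4], [310.8, 47.8], [342.1, 47.8]]
to [ 0.506  -0.3423  0.0976] xyz [ 0.013 -0.001  0.397] w [0.002 0.003 0.   ] dist mm 99 deg 0.6 rows 2.0
```

View pics/w18.png

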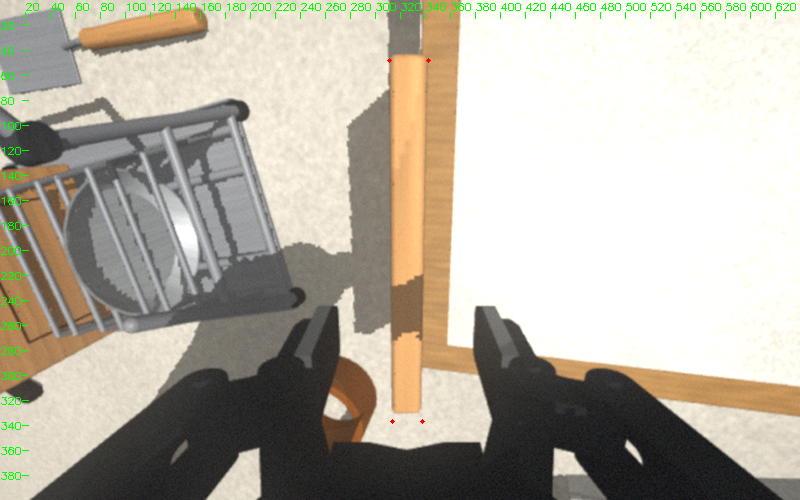

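View pics/s18.png

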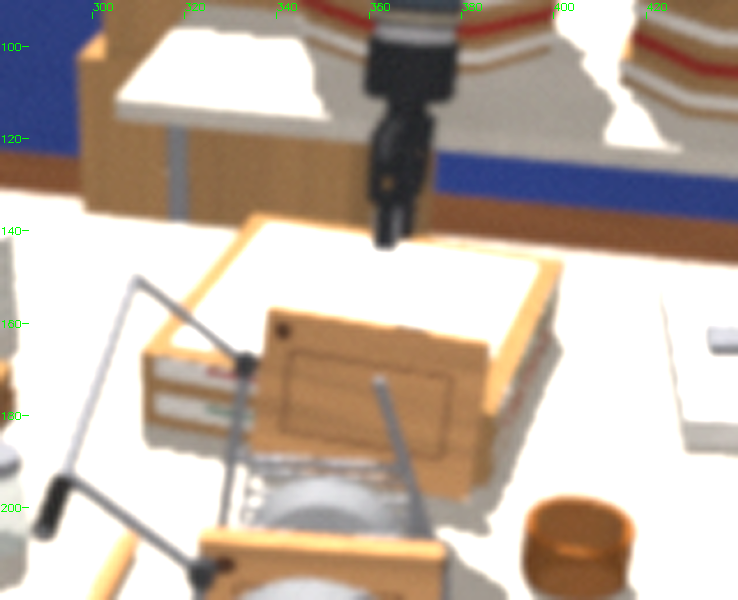

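Emit:
jog_arm([
  {"x": 0.027,"y": 0.006,"z": 0.08,"wx": 0.002,"wy": 0.003,"wz": 0,"gripper": 60},
  {"x": 0.027,"y": 0.006,"z": 0.18,"wx": 0.002,"wy": 0.003,"wz": 0,"gripper": 60},
  {"x": 0.027,"y": 0.006,"z": 0.28,"wx": 0.002,"wy": 0.003,"wz": 0,"gripper": 60},
  {"x": 0.027,"y": 0.006,"z": 0.36,"wx": 0.002,"wy": 0.003,"wz": 0,"gripper": 60},
  {"x": 0.027,"y": 0.006,"z": 0.397,"wx": 0.002,"wy": 0.003,"wz": 0,"gripper": 60},
  {"x": 0.027,"y": 0.006,"z": 0.397,"wx": 0.002,"wy": 0.003,"wz": 0,"gripper": 60},
  {"x": 0.027,"y": 0.006,"z": 0.397,"wx": 0.002,"wy": 0.003,"wz": 0,"gripper": 50},
  {"x": 0.027,"y": 0.006,"z": 0.397,"wx": 0.002,"wy": 0.003,"wz": 0,"gripper": 45},
])

```text
t: 22.5
position: [0.5085, -0.347, 0.0964]
orientation: [-2.921, -0.0, -0.101]
ft_force: [-0.4, 0.0, 0.4]
width: 0.0383
```

```bash
python3 - <<'E'
from h import *
from rig import ctrl
o=ctrl.get_obs();print(o["position"],o["width"],o["ft_force"])
w=shot("wrist","w19"); crop(w,160,0,500,400,"w19.png")
s=shot("side","s19"); crop(s,310,90,420,210,"s19.png")
E
```

```text
[ 0.50847423 -0.34704727  0.096436  ] 0.03828939239044687 [-0.4005544   0.04021571  0.40364924]
```

View pics/w19.png

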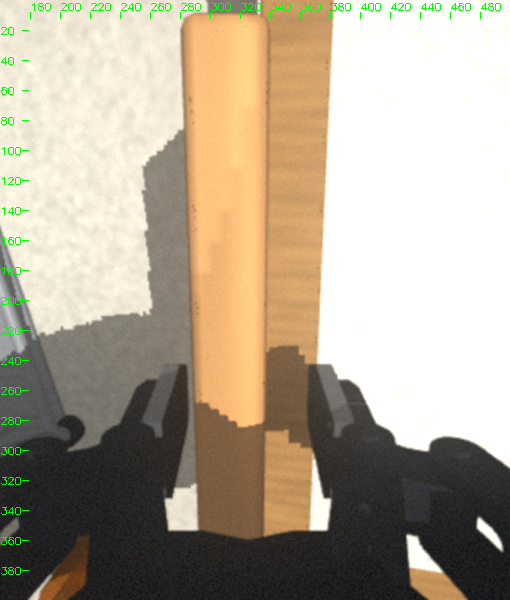

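View pics/s19.png

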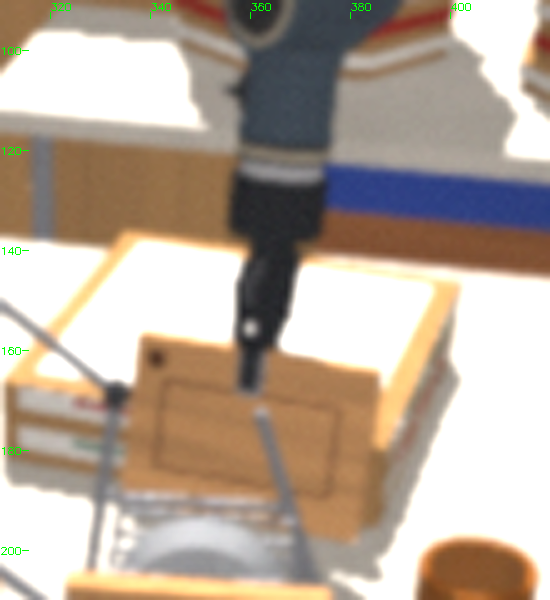

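Emit:
jog_arm([
  {"x": 0,"y": -0.018,"z": 0,"wx": 0,"wy": 0,"wz": 0,"gripper": 45},
  {"x": 0,"y": -0.018,"z": 0,"wx": 0,"wy": 0,"wz": 0,"gripper": 30},
  {"x": 0,"y": -0.018,"z": 0,"wx": 0,"wy": 0,"wz": 0,"gripper": 0},
  {"x": 0,"y": -0.018,"z": 0,"wx": 0,"wy": 0,"wz": 0,"gripper": 0},
  {"x": 0,"y": -0.018,"z": 0,"wx": 0,"wy": 0,"wz": 0,"gripper": 0},
  {"x": 0,"y": -0.018,"z": 0,"wx": 0,"wy": 0,"wz": 0,"gripper": 0},
  {"x": 0,"y": -0.018,"z": 0,"wx": 0,"wy": 0,"wz": 0,"gripper": 0},
  {"x": 0,"y": -0.018,"z": 0,"wx": 0,"wy": 0,"wz": 0,"gripper": 0},
], squeeze=80)

```text
t: 23.4
position: [0.5084, -0.3414, 0.0964]
orientation: [-2.919, 0.002, -0.101]
ft_force: [0.2, 1.7, 6.1]
width: 0.017
```

```bash
python3 - <<'E'
from h import *
from rig import ctrl
o=ctrl.get_obs();p=o["position"];Q=Rm(o["orientation"]);print(p,o["width"],o["ft_force"])
a=plan(p+[0,.06,.23],Q,(p,Q))
D=down(RY); q=tgt(rk(-.004,0,.022+.13+.22),D); print(q)
b=plan([.485,-.2,q[2]],D,a); plan(q,D,b)
E
```

```text
[ 0.50842656 -0.34139445  0.09636389] 0.017014725605448647 [0.20437426 1.66106662 6.05496718]
to [ 0.5084 -0.2814  0.3264] xyz [-0.026 -0.436 -0.844] w [0. 0. 0.] dist mm 238 deg 0.0 rows 4.8
[ 0.49303071 -0.04849473  0.34      ]
to [ 0.485 -0.2    0.34 ] xyz [-0.126 -0.319  0.017] w [-0.071 -0.007 -0.071] dist mm 86 deg 18.1 rows 2.1
to [ 0.493  -0.0485  0.34  ] xyz [ 0.107 -0.597 -0.   ] w [0. 0. 0.] dist mm 152 deg 0.0 rows 3.0
```

Emit:
jog_arm([
  {"x": 0,"y": -0.02,"z": -0.06,"wx": 0,"wy": 0,"wz": 0,"gripper": 0},
  {"x": 0,"y": -0.05,"z": -0.16,"wx": 0,"wy": 0,"wz": 0,"gripper": 0},
  {"x": 0,"y": -0.1,"z": -0.3,"wx": 0,"wy": 0,"wz": 0,"gripper": 0},
  {"x": -0.01,"y": -0.15,"z": -0.45,"wx": 0,"wy": 0,"wz": 0,"gripper": 0},
  {"x": -0.02,"y": -0.2,"z": -0.6,"wx": 0,"wy": 0,"wz": 0,"gripper": 0},
  {"x": -0.026,"y": -0.26,"z": -0.75,"wx": 0,"wy": 0,"wz": 0,"gripper": 0},
  {"x": -0.026,"y": -0.3,"z": -0.88,"wx": 0,"wy": 0,"wz": 0,"gripper": 0},
  {"x": -0.026,"y": -0.3,"z": -0.92,"wx": 0,"wy": 0,"wz": 0,"gripper": 0},
])

```text
t: 24.2
position: [0.5057, -0.3193, 0.3412]
orientation: [-2.924, -0.005, -0.1]
ft_force: [-0.5, 0.0, -2.7]
width: 0.0173
```

```bash
python3 - <<'E'
from h import *
from rig import ctrl
o=ctrl.get_obs();p=o["position"];Q=Rm(o["orientation"]);print(p,o["width"],o["ft_force"])
D=down(RY); q=tgt(rk(-.004,0,.022+.13+.23),D); print(q)
b=plan([.485,-.22,q[2]],D); plan(q,D,b)
s=shot("side","s20"); crop(s,290,60,420,220,"s20.png")
E
```

```text
[ 0.50565716 -0.31933372  0.34117094] 0.017285160863122706 [-0.5415857   0.04899811 -2.67265399]
[ 0.49303071 -0.04849473  0.35      ]
to [ 0.485 -0.22   0.35 ] xyz [-0.122 -0.386  0.049] w [-0.069 -0.009 -0.071] dist mm 102 deg 17.9 rows 2.1
to [ 0.493  -0.0485  0.35  ] xyz [ 0.117 -0.677 -0.   ] w [0. 0. 0.] dist mm 172 deg 0.0 rows 3.4
```

View pics/s20.png

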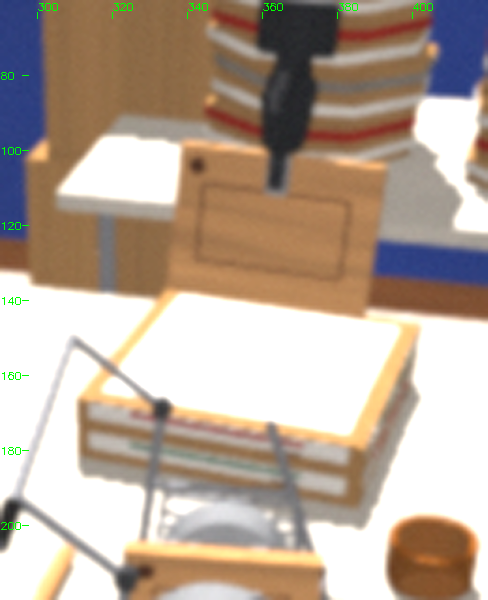

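Held. Move over slot 2.

Emit:
jog_arm([
  {"x": -0.03,"y": -0.1,"z": 0,"wx": -0.015,"wy": -0.002,"wz": -0.015,"gripper": 0},
  {"x": -0.06,"y": -0.2,"z": 0.02,"wx": -0.03,"wy": -0.004,"wz": -0.03,"gripper": 0},
  {"x": -0.09,"y": -0.3,"z": 0.03,"wx": -0.045,"wy": -0.006,"wz": -0.05,"gripper": 0},
  {"x": -0.122,"y": -0.386,"z": 0.04,"wx": -0.06,"wy": -0.008,"wz": -0.06,"gripper": 0},
  {"x": -0.122,"y": -0.386,"z": 0.049,"wx": -0.069,"wy": -0.009,"wz": -0.071,"gripper": 0},
  {"x": -0.122,"y": -0.386,"z": 0.049,"wx": -0.069,"wy": -0.009,"wz": -0.071,"gripper": 0},
  {"x": -0.122,"y": -0.386,"z": 0.049,"wx": -0.069,"wy": -0.009,"wz": -0.071,"gripper": 0},
  {"x": -0.122,"y": -0.386,"z": 0.049,"wx": -0.069,"wy": -0.009,"wz": -0.071,"gripper": 0},
])

```text
t: 25.05
position: [0.4833, -0.2213, 0.345]
orientation: [-3.136, 0.007, 0.12]
ft_force: [0.1, 0.0, -2.6]
width: 0.0174
```

Emit:
jog_arm([
  {"x": 0.02,"y": -0.12,"z": 0,"wx": 0,"wy": 0,"wz": 0,"gripper": 0},
  {"x": 0.04,"y": -0.25,"z": 0,"wx": 0,"wy": 0,"wz": 0,"gripper": 0},
  {"x": 0.06,"y": -0.38,"z": 0,"wx": 0,"wy": 0,"wz": 0,"gripper": 0},
  {"x": 0.09,"y": -0.52,"z": 0,"wx": 0,"wy": 0,"wz": 0,"gripper": 0},
  {"x": 0.117,"y": -0.63,"z": 0,"wx": 0,"wy": 0,"wz": 0,"gripper": 0},
  {"x": 0.117,"y": -0.677,"z": 0,"wx": 0,"wy": 0,"wz": 0,"gripper": 0},
  {"x": 0.117,"y": -0.677,"z": 0,"wx": 0,"wy": 0,"wz": 0,"gripper": 0},
  {"x": 0.117,"y": -0.677,"z": 0,"wx": 0,"wy": 0,"wz": 0,"gripper": 0},
])

```text
t: 25.85
position: [0.492, -0.0502, 0.3465]
orientation: [-3.138, 0.006, 0.121]
ft_force: [-0.4, -0.1, -3.1]
width: 0.0172
```

```bash
python3 - <<'E'
from h import *
from rig import ctrl
o=ctrl.get_obs();p=o["position"];Q=Rm(o["orientation"]);print(p,o["orientation"],o["width"],o["ft_force"])
D=down(RY); q=tgt(rk(-.004,0,.022+.13+.23),D); b=plan(q,D)
w=shot("wrist","w21"); crop(w,0,0,640,400,"w21.png")
s=shot("side","s21"); crop(s,290,60,420,260,"s21.png")
E
```

```text
[ 0.49200675 -0.05016836  0.34649151] [-3.13765825  0.00576914  0.12055114] 0.017226942932829083 [-0.35246982 -0.13693118 -3.13499487]
to [ 0.493  -0.0485  0.35  ] xyz [ 0.005 -0.006 -0.014] w [-0.001  0.002 -0.001] dist mm 4 deg 0.4 rows 0.1
```

View pics/w21.png

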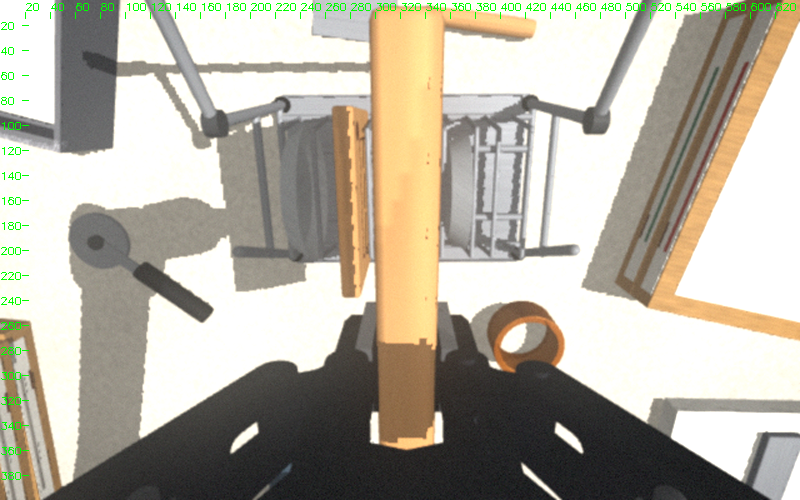

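View pics/s21.png

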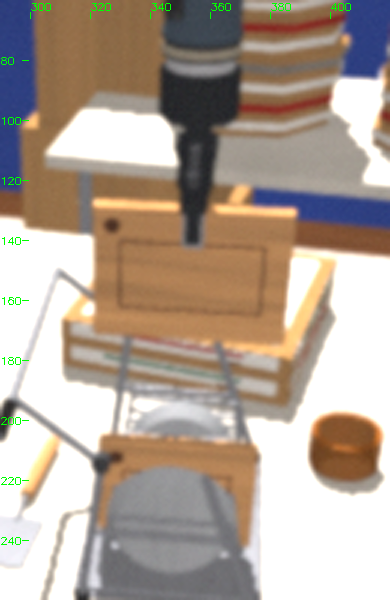

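Emit:
jog_arm([
  {"x": 0.004,"y": -0.002,"z": 0.05,"wx": 0,"wy": 0,"wz": 0,"gripper": 0},
  {"x": 0.004,"y": -0.004,"z": 0.15,"wx": 0,"wy": 0,"wz": 0,"gripper": 0},
  {"x": 0.004,"y": -0.004,"z": 0.25,"wx": 0,"wy": 0,"wz": 0,"gripper": 0},
  {"x": 0.004,"y": -0.004,"z": 0.35,"wx": 0,"wy": 0,"wz": 0,"gripper": 0},
  {"x": 0.004,"y": -0.004,"z": 0.43,"wx": 0,"wy": 0,"wz": 0,"gripper": 0},
  {"x": 0.004,"y": -0.004,"z": 0.5,"wx": 0,"wy": 0,"wz": 0,"gripper": 0},
  {"x": 0.004,"y": -0.004,"z": 0.53,"wx": 0,"wy": 0,"wz": 0,"gripper": 0},
  {"x": 0.004,"y": -0.004,"z": 0.53,"wx": 0,"wy": 0,"wz": 0,"gripper": 0},
])

```text
t: 26.75
position: [0.4913, -0.0467, 0.2129]
orientation: [-3.136, 0.008, 0.123]
ft_force: [0.8, -0.3, -3.1]
width: 0.0171
```

```bash
python3 - <<'E'
from h import *
from rig import ctrl
o=ctrl.get_obs();p=o["position"];print(p,o["orientation"],o["ft_force"])
RI=Rm([0,0,RY]).T;print("rack",RI@(p-RO))
w=shot("wrist","w22"); crop(w,200,0,500,260,"w22.png",None)
s=shot("side","s22"); crop(s,300,120,400,270,"s22.png")
E
```

```text
[ 0.49125668 -0.04673218  0.21287462] [-3.13604267  0.00789266  0.12254996] [ 0.81201422 -0.31195471 -3.06594528]
rack [-0.00554242  0.00196844  0.21287462]
```

View pics/w22.png

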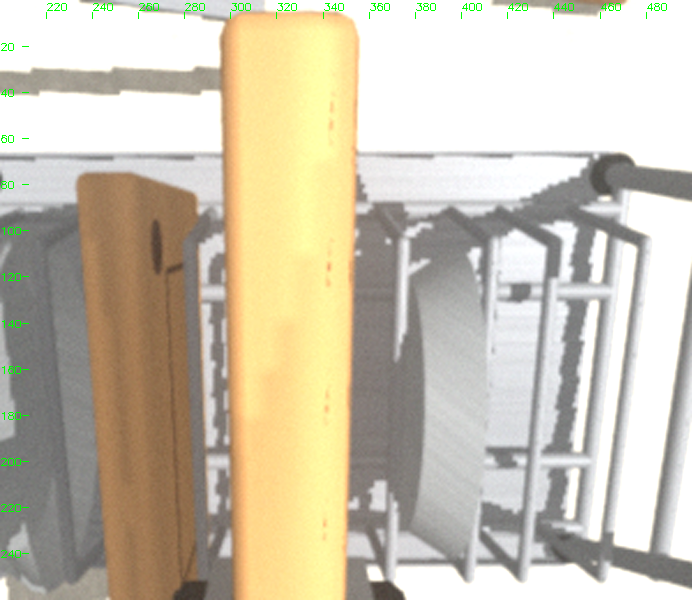

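View pics/s22.png

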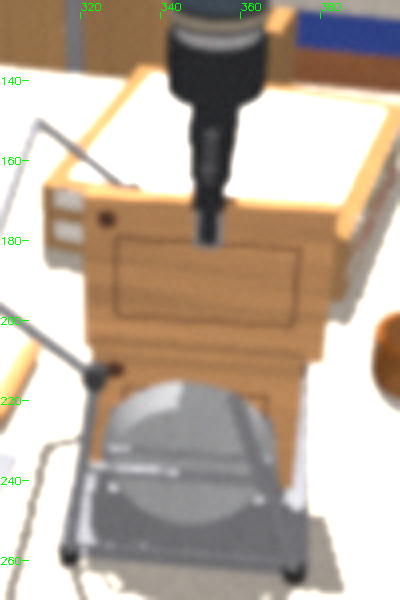

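Emit:
jog_arm([
  {"x": 0.004,"y": 0.007,"z": 0.02,"wx": 0,"wy": 0,"wz": 0,"gripper": 0},
  {"x": 0.004,"y": 0.007,"z": 0.07,"wx": 0,"wy": 0,"wz": 0,"gripper": 0},
  {"x": 0.004,"y": 0.007,"z": 0.12,"wx": 0,"wy": 0,"wz": 0,"gripper": 0},
  {"x": 0.004,"y": 0.007,"z": 0.17,"wx": 0,"wy": 0,"wz": 0,"gripper": 0},
  {"x": 0.004,"y": 0.007,"z": 0.22,"wx": 0,"wy": 0,"wz": 0,"gripper": 0},
  {"x": 0.004,"y": 0.007,"z": 0.27,"wx": 0,"wy": 0,"wz": 0,"gripper": 0},
  {"x": 0.004,"y": 0.007,"z": 0.31,"wx": 0,"wy": 0,"wz": 0,"gripper": 0},
  {"x": 0.004,"y": 0.007,"z": 0.31,"wx": 0,"wy": 0,"wz": 0,"gripper": 0},
])

```text
t: 27.65
position: [0.4917, -0.0474, 0.135]
orientation: [-3.136, 0.009, 0.124]
ft_force: [-0.4, 0.6, -3.3]
width: 0.0173
```

```bash
python3 - <<'E'
from h import *
from rig import ctrl
o=ctrl.get_obs();p=o["position"];print(p,o["orientation"],o["ft_force"])
RI=Rm([0,0,RY]).T;print("rack",RI@(p-RO))
s=shot("side","s23")
for zb in [.022,.03,.04,.05]:
    print(zb,proj(s,[rk(sx,.009,zb+.145) for sx in(-.1,.1)]).round(1).tolist())
crop(s,310,170,390,250,"s23.png")
E
```

```text
[ 0.4917072  -0.04740271  0.13499625] [-3.13583316  0.00853273  0.12363457] [-0.38389008  0.58640079 -3.27019848]
rack [-0.00517828  0.00124733  0.13499625]
0.022 [[380.0, 197.8], [318.6, 193.5]]
0.03 [[380.2, 195.7], [318.6, 191.5]]
0.04 [[380.4, 193.1], [318.6, 188.9]]
0.05 [[380.7, 190.4], [318.6, 186.2]]
```

View pics/s23.png

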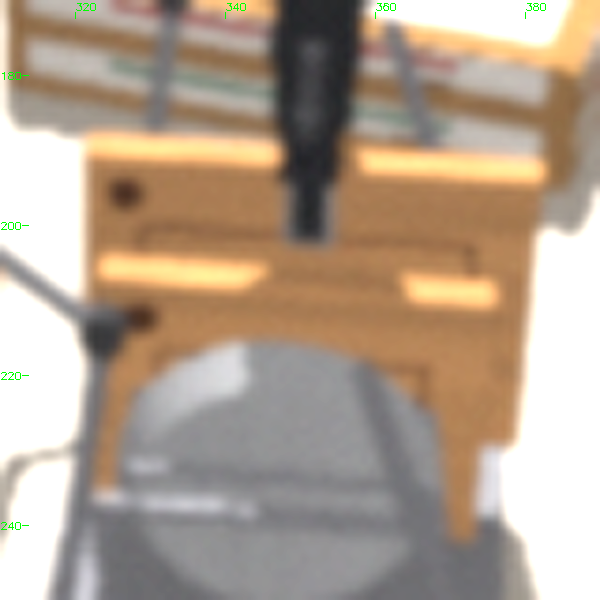

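Emit:
jog_arm([
  {"x": 0,"y": 0.002,"z": 0.008,"wx": 0,"wy": 0,"wz": 0,"gripper": 0},
  {"x": 0,"y": 0.002,"z": 0.016,"wx": 0,"wy": 0,"wz": 0,"gripper": 0},
  {"x": 0,"y": 0.002,"z": 0.024,"wx": 0,"wy": 0,"wz": 0,"gripper": 0},
  {"x": 0,"y": 0.002,"z": 0.032,"wx": 0,"wy": 0,"wz": 0,"gripper": 0},
  {"x": 0,"y": 0.002,"z": 0.038,"wx": 0,"wy": 0,"wz": 0,"gripper": 0},
  {"x": 0,"y": 0.002,"z": 0.044,"wx": 0,"wy": 0,"wz": 0,"gripper": 0},
  {"x": 0,"y": 0.002,"z": 0.048,"wx": 0,"wy": 0,"wz": 0,"gripper": 0},
  {"x": 0,"y": 0.002,"z": 0.048,"wx": 0,"wy": 0,"wz": 0,"gripper": 0},
])

```text
t: 28.5
position: [0.4928, -0.0479, 0.1246]
orientation: [-3.137, 0.005, 0.124]
ft_force: [0.7, -0.3, -2.9]
width: 0.0172
```

Emit:
jog_arm([
  {"x": 0,"y": 0,"z": 0.004,"wx": 0,"wy": 0,"wz": 0,"gripper": 0},
  {"x": 0,"y": 0,"z": 0.008,"wx": 0,"wy": 0,"wz": 0,"gripper": 0},
  {"x": 0,"y": 0,"z": 0.012,"wx": 0,"wy": 0,"wz": 0,"gripper": 0},
  {"x": 0,"y": 0,"z": 0.016,"wx": 0,"wy": 0,"wz": 0,"gripper": 0},
  {"x": 0,"y": 0,"z": 0.02,"wx": 0,"wy": 0,"wz": 0,"gripper": 0},
  {"x": 0,"y": 0,"z": 0.02,"wx": 0,"wy": 0,"wz": 0,"gripper": 0},
  {"x": 0,"y": 0,"z": 0.02,"wx": 0,"wy": 0,"wz": 0,"gripper": 0},
  {"x": 0,"y": 0,"z": 0.02,"wx": 0,"wy": 0,"wz": 0,"gripper": 0},
])

```text
t: 29.3
position: [0.493, -0.0479, 0.1198]
orientation: [-3.137, 0.005, 0.124]
ft_force: [0.1, 0.7, -3.5]
width: 0.017
```

Emit:
jog_arm([
  {"x": 0,"y": 0,"z": 0.004,"wx": 0,"wy": 0,"wz": 0,"gripper": 0},
  {"x": 0,"y": 0,"z": 0.008,"wx": 0,"wy": 0,"wz": 0,"gripper": 0},
  {"x": 0,"y": 0,"z": 0.012,"wx": 0,"wy": 0,"wz": 0,"gripper": 0},
  {"x": 0,"y": 0,"z": 0.014,"wx": 0,"wy": 0,"wz": 0,"gripper": 0},
  {"x": 0,"y": 0,"z": 0.014,"wx": 0,"wy": 0,"wz": 0,"gripper": 0},
  {"x": 0,"y": 0,"z": 0.014,"wx": 0,"wy": 0,"wz": 0,"gripper": 0},
  {"x": 0,"y": 0,"z": 0.014,"wx": 0,"wy": 0,"wz": 0,"gripper": 0},
  {"x": 0,"y": 0,"z": 0.014,"wx": 0,"wy": 0,"wz": 0,"gripper": 0},
])

```text
t: 30.1
position: [0.4931, -0.0479, 0.1188]
orientation: [-3.138, 0.005, 0.123]
ft_force: [-8.2, 0.2, 17.5]
width: 0.0173
```

```bash
python3 - <<'E'
from h import *
s=shot("side","s24")
for zb in [.022,.026,.03]:
    print(zb,proj(s,[rk(sx-.006,.009,zb+.145) for sx in(-.1,.1)]+[rk(-.106,.009,zb)]).round(1).tolist())
crop(s,310,170,390,250,"s24.png")
E
```

```text
0.022 [[381.8, 197.9], [320.4, 193.7], [378.1, 233.3]]
0.026 [[381.9, 196.9], [320.4, 192.6], [378.2, 232.4]]
0.03 [[382.0, 195.8], [320.4, 191.6], [378.3, 231.5]]
```

View pics/s24.png

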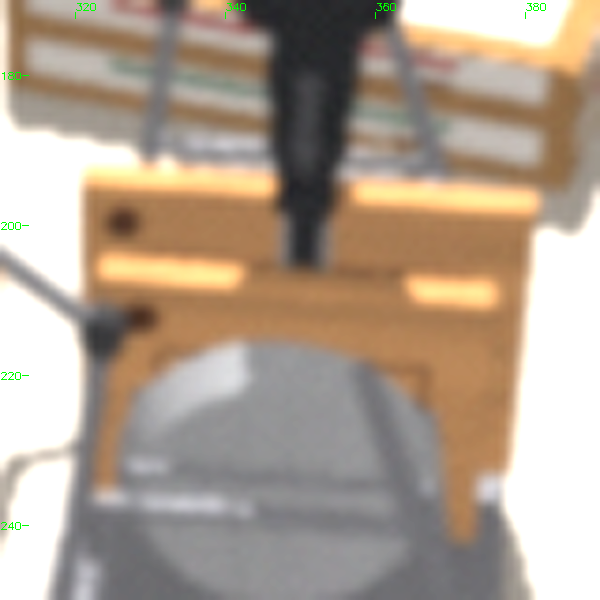

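Emit:
jog_arm([
  {"x": 0,"y": 0,"z": -0.004,"wx": 0,"wy": 0,"wz": 0,"gripper": 0},
  {"x": 0,"y": 0,"z": -0.004,"wx": 0,"wy": 0,"wz": 0,"gripper": 40},
  {"x": 0,"y": 0,"z": -0.004,"wx": 0,"wy": 0,"wz": 0,"gripper": 40},
  {"x": 0,"y": 0,"z": -0.004,"wx": 0,"wy": 0,"wz": 0,"gripper": 40},
  {"x": 0,"y": 0,"z": -0.03,"wx": 0,"wy": 0,"wz": 0,"gripper": 40},
  {"x": 0,"y": 0,"z": -0.1,"wx": 0,"wy": 0,"wz": 0,"gripper": 40},
  {"x": 0,"y": 0,"z": -0.25,"wx": 0,"wy": 0,"wz": 0,"gripper": 40},
  {"x": 0,"y": 0,"z": -0.4,"wx": 0,"wy": 0,"wz": 0,"gripper": 40},
])

```text
t: 30.95
position: [0.493, -0.0482, 0.2172]
orientation: [-3.136, 0.007, 0.124]
ft_force: [0.6, 1.0, -0.9]
width: 0.0338
```

```bash
python3 - <<'E'
from h import *
from rig import ctrl
o=ctrl.get_obs();p=o["position"];print(p,o["orientation"],o["ft_force"],o["width"])
s=shot("side","s25"); crop(s,270,130,390,260,"s25.png")
for th in [2.3,2.4,2.5,2.6]:
    print(th,proj(s,[rk(.07-.11*np.cos(th),y,.182+.11*np.sin(th)) for y in (.154,.21,-.142)]).round(1).tolist())
th=2.45; g=rk(.07-.11*np.cos(th),.187,.182+.11*np.sin(th)); D=down(1.695)
a=plan([.50,.08,.36],down(.9)); b=plan(g+[0,0,.07],D,a); c=plan(tgt(g,D),D,b)
E
```

```text
[ 0.49297195 -0.04819885  0.21719766] [-3.13601427  0.00655754  0.12376921] [ 0.59865326  0.96292278 -0.86197645] 0.0338237517836493
2.3 [[296.5, 190.6], [292.7, 201.4], [312.0, 146.2]]
2.4 [[293.8, 192.7], [290.0, 203.5], [309.8, 148.1]]
2.5 [[291.6, 195.0], [287.6, 205.9], [307.9, 150.2]]
2.6 [[289.6, 197.6], [285.6, 208.5], [306.2, 152.5]]
to [0.5  0.08 0.36] xyz [ 0.077 -0.509 -0.542] w [-0.    -0.002 -0.247] dist mm 187 deg 44.5 rows 5.2
to [0.6274 0.1567 0.3222] xyz [0.557 0.208 0.151] w [-0.     0.    -0.253] dist mm 153 deg 45.6 rows 5.3
to [0.6274 0.1567 0.2202] xyz [ 0.    -0.     0.408] w [0. 0. 0.] dist mm 102 deg 0.0 rows 2.0
```

View pics/s25.png

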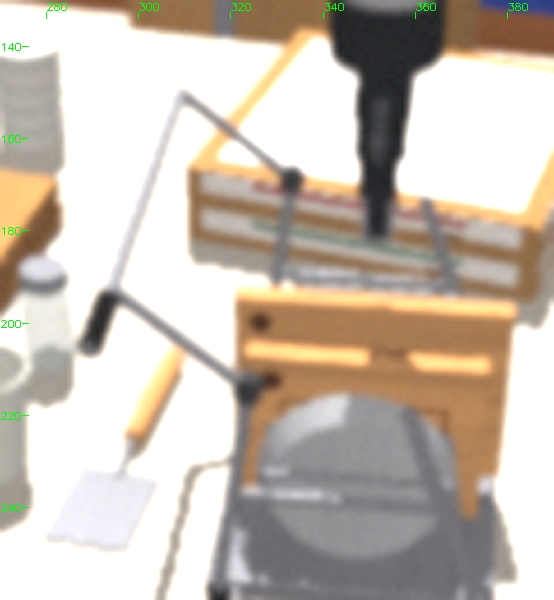

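Emit:
jog_arm([
  {"x": 0,"y": -0.02,"z": -0.15,"wx": 0,"wy": 0,"wz": -0.04,"gripper": 70},
  {"x": 0.02,"y": -0.1,"z": -0.35,"wx": 0,"wy": 0,"wz": -0.08,"gripper": 70},
  {"x": 0.04,"y": -0.2,"z": -0.5,"wx": 0,"wy": 0,"wz": -0.12,"gripper": 70},
  {"x": 0.06,"y": -0.35,"z": -0.542,"wx": 0,"wy": -0.002,"wz": -0.17,"gripper": 70},
  {"x": 0.077,"y": -0.509,"z": -0.542,"wx": 0,"wy": -0.002,"wz": -0.21,"gripper": 70},
  {"x": 0.077,"y": -0.509,"z": -0.542,"wx": 0,"wy": -0.002,"wz": -0.247,"gripper": 70},
  {"x": 0.077,"y": -0.509,"z": -0.542,"wx": 0,"wy": -0.002,"wz": -0.247,"gripper": 70},
  {"x": 0.077,"y": -0.509,"z": -0.542,"wx": 0,"wy": -0.002,"wz": -0.247,"gripper": 70},
])

```text
t: 31.8
position: [0.4977, 0.0789, 0.3522]
orientation: [-3.132, 0.006, 0.896]
ft_force: [-0.0, -0.7, -0.2]
width: 0.0601
```

Emit:
jog_arm([
  {"x": 0.1,"y": 0.04,"z": 0,"wx": 0,"wy": 0,"wz": -0.05,"gripper": 70},
  {"x": 0.2,"y": 0.08,"z": 0,"wx": 0,"wy": 0,"wz": -0.1,"gripper": 70},
  {"x": 0.3,"y": 0.12,"z": 0.05,"wx": 0,"wy": 0,"wz": -0.15,"gripper": 70},
  {"x": 0.42,"y": 0.16,"z": 0.1,"wx": 0,"wy": 0,"wz": -0.2,"gripper": 70},
  {"x": 0.557,"y": 0.208,"z": 0.15,"wx": 0,"wy": 0,"wz": -0.253,"gripper": 70},
  {"x": 0.557,"y": 0.208,"z": 0.15,"wx": 0,"wy": 0,"wz": -0.253,"gripper": 70},
  {"x": 0.557,"y": 0.208,"z": 0.15,"wx": 0,"wy": 0,"wz": -0.253,"gripper": 70},
  {"x": 0.557,"y": 0.208,"z": 0.15,"wx": 0,"wy": 0,"wz": -0.253,"gripper": 70},
])

```text
t: 32.6
position: [0.6247, 0.1552, 0.3134]
orientation: [-3.131, -0.002, 1.69]
ft_force: [-0.1, 0.2, -0.2]
width: 0.0596
```

```bash
python3 - <<'E'
from h import *
from rig import ctrl
o=ctrl.get_obs();p=o["position"];print(p,o["orientation"],o["ft_force"],o["width"])
w=shot("wrist","w26"); crop(w,120,60,520,360,"w26.png")
for th in [2.4,2.45,2.5]: print(th,proj(w,[rk(.07-.11*np.cos(th),y,.182+.11*np.sin(th)) for y in (.154,.21)]).round(1).tolist())
th=2.45; g=rk(.07-.11*np.cos(th),.187,.182+.11*np.sin(th)); D=down(1.695)
plan(tgt(g,D),D)
E
```

```text
[0.62472008 0.15520938 0.31338951] [-3.13055336e+00 -1.96885415e-03  1.69033614e+00] [-0.0577509   0.23255026 -0.22073443] 0.05956967847606825
2.4 [[324.2, 255.7], [323.8, 179.0]]
2.45 [[329.3, 253.0], [329.2, 177.6]]
2.5 [[333.9, 250.4], [334.1, 176.1]]
to [0.6274 0.1567 0.2202] xyz [0.003 0.015 0.375] w [-0.003 -0.001 -0.001] dist mm 94 deg 0.6 rows 1.9
```

View pics/w26.png

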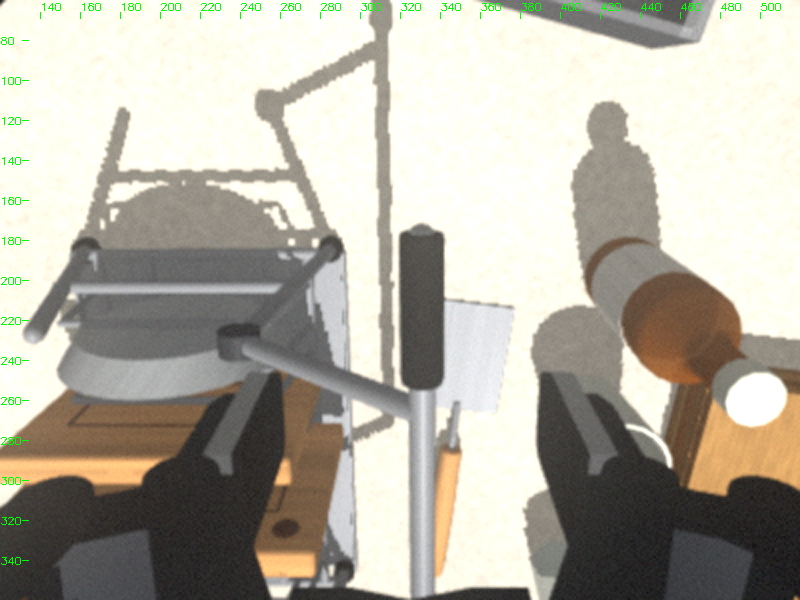

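Emit:
jog_arm([
  {"x": 0.003,"y": 0.012,"z": 0.1,"wx": -0.003,"wy": 0,"wz": 0,"gripper": 65},
  {"x": 0.003,"y": 0.012,"z": 0.24,"wx": -0.003,"wy": 0,"wz": 0,"gripper": 65},
  {"x": 0.003,"y": 0.012,"z": 0.36,"wx": -0.003,"wy": 0,"wz": 0,"gripper": 65},
  {"x": 0.003,"y": 0.012,"z": 0.36,"wx": -0.003,"wy": 0,"wz": 0,"gripper": 65},
  {"x": 0.003,"y": 0.012,"z": 0.36,"wx": -0.003,"wy": 0,"wz": 0,"gripper": 0},
  {"x": 0.003,"y": 0.012,"z": 0.36,"wx": -0.003,"wy": 0,"wz": 0,"gripper": 0},
  {"x": 0.003,"y": 0.012,"z": 0.36,"wx": -0.003,"wy": 0,"wz": 0,"gripper": 0},
  {"x": 0.003,"y": 0.012,"z": 0.36,"wx": -0.003,"wy": 0,"wz": 0,"gripper": 0},
], squeeze=30)

```text
t: 33.45
position: [0.6279, 0.1582, 0.2257]
orientation: [3.138, -0.003, 1.694]
ft_force: [0.9, 1.2, 4.4]
width: 0.0149
```

Emit:
jog_arm([
  {"x": 0,"y": 0,"z": 0,"wx": 0,"wy": 0,"wz": 0,"gripper": 0},
  {"x": 0,"y": 0,"z": 0,"wx": 0,"wy": 0,"wz": 0,"gripper": 0},
  {"x": 0,"y": 0,"z": 0,"wx": 0,"wy": 0,"wz": 0,"gripper": 0},
  {"x": 0,"y": 0,"z": 0,"wx": 0,"wy": 0,"wz": 0,"gripper": 0},
  {"x": 0,"y": 0,"z": 0,"wx": 0,"wy": 0,"wz": 0,"gripper": 0},
  {"x": 0,"y": 0,"z": 0,"wx": 0,"wy": 0,"wz": 0,"gripper": 0},
  {"x": 0,"y": 0,"z": 0,"wx": 0,"wy": 0,"wz": 0,"gripper": 0},
  {"x": 0,"y": 0,"z": 0,"wx": 0,"wy": 0,"wz": 0,"gripper": 0},
])

```text
t: 34.25
position: [0.6283, 0.1583, 0.2251]
orientation: [3.138, -0.004, 1.694]
ft_force: [4.5, 0.5, 5.7]
width: 0.0151
```

```bash
python3 - <<'E'
from h import *
from rig import ctrl
o=ctrl.get_obs();p=o["position"];R0=Rm(o["orientation"]);print(p,o["orientation"],o["ft_force"],o["width"])
w=shot("wrist","w27"); crop(w,160,150,480,390,"w27.png")
# current angle from position; arc table
q=Rm([0,0,RY]).T@(p-RO); print("rack",q)
gx=q[0];gz=q[2]+B; print("th",np.arctan2(gz-.182,.07-gx),"r",np.hypot(gz-.182,.07-gx))
th0=np.arctan2(gz-.182,.07-gx); r=.11
for th in np.linspace(th0,0,26)[1:]:
    d=rk(-r*np.cos(th)+r*np.cos(th0),0,r*np.sin(th)-r*np.sin(th0))-RO
    print(round(th,3),(R0.T@d/.25).round(3))
E
```

```text
[0.62833397 0.15832496 0.22512479] [ 3.13783673 -0.00360153  1.69406289] [4.4777829  0.51985227 5.68030884] 0.015127507762632294
rack [0.15584434 0.18849705 0.22512479]
th 2.4226901735672537 r 0.11407447300494308
2.326 [ 0.    -0.029 -0.031]
2.229 [ 0.    -0.062 -0.059]
2.132 [ 0.    -0.097 -0.083]
2.035 [ 0.    -0.134 -0.104]
1.938 [ 0.    -0.173 -0.122]
1.841 [ 0.    -0.213 -0.135]
1.744 [ 0.    -0.255 -0.145]
1.647 [ 0.    -0.297 -0.15 ]
1.551 [ 0.    -0.339 -0.151]
1.454 [ 0.    -0.382 -0.149]
1.357 [ 0.    -0.424 -0.142]
1.26 [ 0.    -0.465 -0.131]
1.163 [ 0.    -0.505 -0.116]
1.066 [-0.    -0.544 -0.097]
0.969 [-0.    -0.58  -0.075]
0.872 [-0.    -0.614 -0.049]
0.775 [-0.    -0.645 -0.021]
0.678 [-0.001 -0.674  0.011]
0.581 [-0.001 -0.699  0.045]
0.485 [-0.001 -0.721  0.082]
0.388 [-0.001 -0.739  0.121]
0.291 [-0.001 -0.753  0.161]
0.194 [-0.001 -0.764  0.202]
0.097 [-0.001 -0.77   0.244]
0.0 [-0.002 -0.772  0.287]
```

View pics/w27.png

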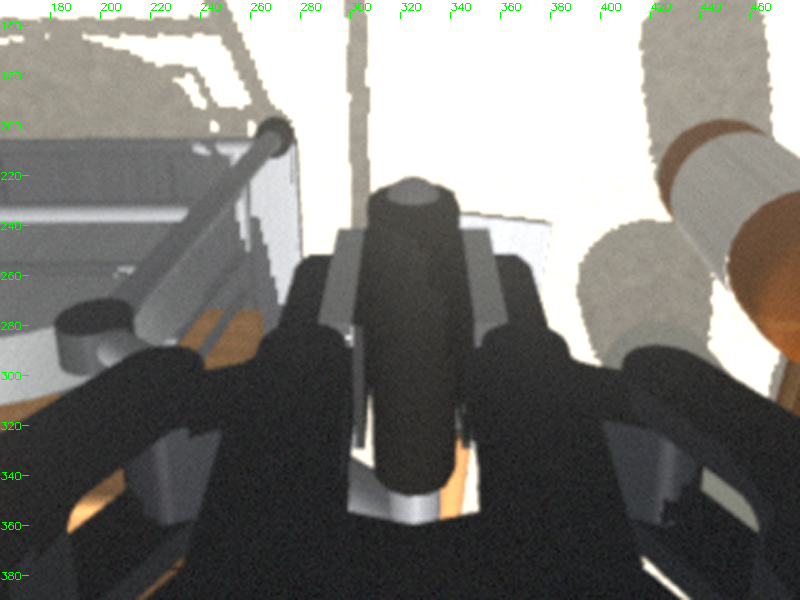

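Emit:
jog_arm([
  {"x": 0,"y": -0.029,"z": -0.031,"wx": 0,"wy": 0,"wz": 0,"gripper": 0},
  {"x": 0,"y": -0.062,"z": -0.059,"wx": 0,"wy": 0,"wz": 0,"gripper": 0},
  {"x": 0,"y": -0.097,"z": -0.083,"wx": 0,"wy": 0,"wz": 0,"gripper": 0},
  {"x": 0,"y": -0.134,"z": -0.104,"wx": 0,"wy": 0,"wz": 0,"gripper": 0},
  {"x": 0,"y": -0.173,"z": -0.122,"wx": 0,"wy": 0,"wz": 0,"gripper": 0},
  {"x": 0,"y": -0.213,"z": -0.135,"wx": 0,"wy": 0,"wz": 0,"gripper": 0},
  {"x": 0,"y": -0.255,"z": -0.145,"wx": 0,"wy": 0,"wz": 0,"gripper": 0},
  {"x": 0,"y": -0.297,"z": -0.15,"wx": 0,"wy": 0,"wz": 0,"gripper": 0},
])

```text
t: 35.1
position: [0.5594, 0.1496, 0.2672]
orientation: [3.124, -0.004, 1.693]
ft_force: [8.7, -1.1, 19.5]
width: 0.0146
```

Emit:
jog_arm([
  {"x": 0,"y": -0.042,"z": -0.001,"wx": 0,"wy": 0,"wz": 0,"gripper": 0},
  {"x": 0,"y": -0.085,"z": 0.001,"wx": 0,"wy": 0,"wz": 0,"gripper": 0},
  {"x": 0,"y": -0.127,"z": 0.008,"wx": 0,"wy": 0,"wz": 0,"gripper": 0},
  {"x": 0,"y": -0.168,"z": 0.019,"wx": 0,"wy": 0,"wz": 0,"gripper": 0},
  {"x": 0,"y": -0.208,"z": 0.034,"wx": 0,"wy": 0,"wz": 0,"gripper": 0},
  {"x": 0,"y": -0.247,"z": 0.053,"wx": 0,"wy": 0,"wz": 0,"gripper": 0},
  {"x": 0,"y": -0.283,"z": 0.075,"wx": 0,"wy": 0,"wz": 0,"gripper": 0},
  {"x": 0,"y": -0.317,"z": 0.101,"wx": 0,"wy": 0,"wz": 0,"gripper": 0},
])

```text
t: 35.9
position: [0.4739, 0.1385, 0.2376]
orientation: [-3.142, -0.001, 1.694]
ft_force: [-1.6, -1.9, 8.0]
width: 0.0149
```

Emit:
jog_arm([
  {"x": 0,"y": -0.031,"z": 0.028,"wx": 0,"wy": 0,"wz": 0,"gripper": 0},
  {"x": 0,"y": -0.06,"z": 0.06,"wx": 0,"wy": 0,"wz": 0,"gripper": 0},
  {"x": 0,"y": -0.085,"z": 0.094,"wx": 0,"wy": 0,"wz": 0,"gripper": 0},
  {"x": 0,"y": -0.107,"z": 0.131,"wx": 0,"wy": 0,"wz": 0,"gripper": 0},
  {"x": 0,"y": -0.125,"z": 0.17,"wx": 0,"wy": 0,"wz": 0,"gripper": 0},
  {"x": 0,"y": -0.139,"z": 0.21,"wx": 0,"wy": 0,"wz": 0,"gripper": 0},
  {"x": 0,"y": -0.15,"z": 0.251,"wx": 0,"wy": 0,"wz": 0,"gripper": 0},
  {"x": 0,"y": -0.156,"z": 0.293,"wx": 0,"wy": 0,"wz": 0,"gripper": 0},
])

```text
t: 36.7
position: [0.4344, 0.1335, 0.1618]
orientation: [-3.139, -0.001, 1.694]
ft_force: [-1.4, -4.0, 5.7]
width: 0.0146
```

```bash
python3 - <<'E'
from h import *
from rig import ctrl
o=ctrl.get_obs();p=o["position"];print(p,o["orientation"],o["ft_force"],o["width"])
q=Rm([0,0,RY]).T@(p-RO); gz=q[2]+B; print(q,"th",np.arctan2(gz-.182,.07-q[0]))
s=shot("side","s28"); crop(s,300,120,400,260,"s28.png")
E
```

```text
[0.43440169 0.13351029 0.16180534] [-3.13855513e+00 -1.49487387e-03  1.69414355e+00] [-1.4257013  -3.98483112  5.65178684] 0.014576272911971427
[-0.03966803  0.18785894  0.16180534] th 0.10723318326368503
```

View pics/s28.png

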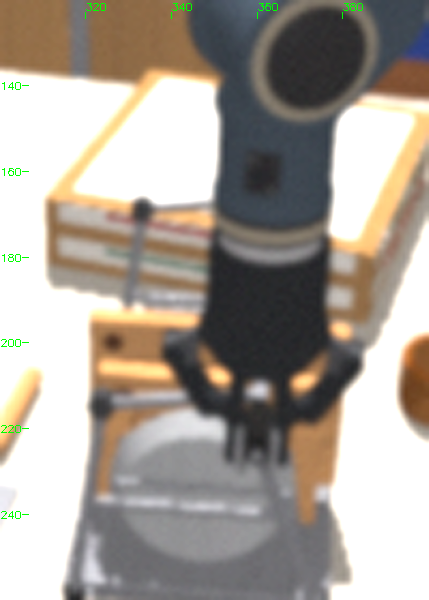

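Emit:
jog_arm([
  {"x": 0,"y": -0.001,"z": 0.015,"wx": 0,"wy": 0,"wz": 0,"gripper": 0},
  {"x": 0,"y": -0.002,"z": 0.03,"wx": 0,"wy": 0,"wz": 0,"gripper": 0},
  {"x": 0,"y": -0.002,"z": 0.04,"wx": 0,"wy": 0,"wz": 0,"gripper": 0},
  {"x": 0,"y": -0.002,"z": 0.045,"wx": 0,"wy": 0,"wz": 0,"gripper": 0},
  {"x": 0,"y": -0.002,"z": 0.05,"wx": 0,"wy": 0,"wz": 0,"gripper": 0},
  {"x": 0,"y": -0.002,"z": 0.05,"wx": 0,"wy": 0,"wz": 0,"gripper": 0},
  {"x": 0,"y": -0.002,"z": 0.05,"wx": 0,"wy": 0,"wz": 0,"gripper": 0},
  {"x": 0,"y": -0.002,"z": 0.05,"wx": 0,"wy": 0,"wz": 0,"gripper": 0},
])

```text
t: 37.55
position: [0.4333, 0.1335, 0.1494]
orientation: [-3.137, -0.002, 1.694]
ft_force: [-4.0, -2.2, 1.7]
width: 0.0148
```

Emit:
jog_arm([
  {"x": 0,"y": 0,"z": 0.004,"wx": 0,"wy": 0,"wz": 0,"gripper": 0},
  {"x": 0,"y": 0,"z": 0.008,"wx": 0,"wy": 0,"wz": 0,"gripper": 0},
  {"x": 0,"y": 0,"z": 0.012,"wx": 0,"wy": 0,"wz": 0,"gripper": 0},
  {"x": 0,"y": 0,"z": 0.016,"wx": 0,"wy": 0,"wz": 0,"gripper": 0},
  {"x": 0,"y": 0,"z": 0.016,"wx": 0,"wy": 0,"wz": 0,"gripper": 0},
  {"x": 0,"y": 0,"z": 0.016,"wx": 0,"wy": 0,"wz": 0,"gripper": 0},
  {"x": 0,"y": 0,"z": 0.016,"wx": 0,"wy": 0,"wz": 0,"gripper": 0},
  {"x": 0,"y": 0,"z": 0.016,"wx": 0,"wy": 0,"wz": 0,"gripper": 0},
])

```text
t: 38.35
position: [0.4333, 0.1335, 0.1456]
orientation: [-3.137, -0.001, 1.694]
ft_force: [-4.8, -3.5, 2.8]
width: 0.0149
```

```bash
python3 - <<'E'
from h import *
from rig import ctrl
o=ctrl.get_obs();p=o["position"];print(p,o["ft_force"])
s=shot("side","s29"); crop(s,300,150,400,260,"s29.png")
for th in (0,.1): print(proj(s,[rk(.07-.11*np.cos(th),y,.182+.11*np.sin(th)) for y in (-.142,.142,.21)]).round(1).tolist())
E
```

```text
[0.43326104 0.13346717 0.14558997] [-4.76257355 -3.5411231   2.76789618]
[[363.3, 170.2], [359.8, 216.5], [358.7, 230.6]]
[[363.3, 167.5], [359.8, 213.4], [358.8, 227.5]]
```

View pics/s29.png

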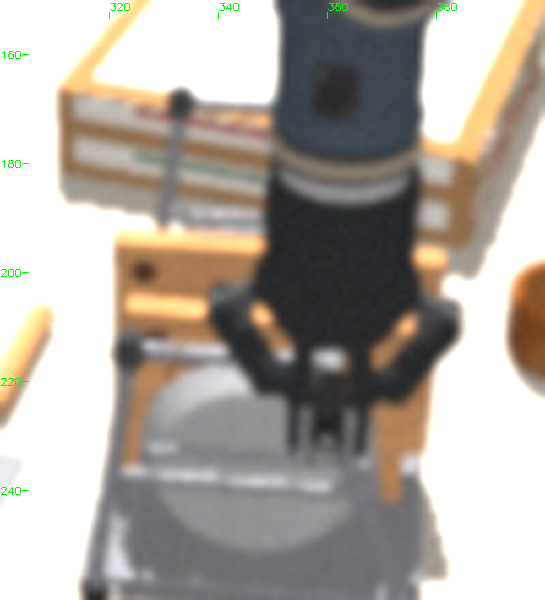

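Emit:
jog_arm([
  {"x": 0,"y": 0,"z": 0.006,"wx": 0,"wy": 0,"wz": 0,"gripper": 0},
  {"x": 0,"y": 0,"z": 0.012,"wx": 0,"wy": 0,"wz": 0,"gripper": 0},
  {"x": 0,"y": 0,"z": 0.016,"wx": 0,"wy": 0,"wz": 0,"gripper": 0},
  {"x": 0,"y": 0,"z": 0.02,"wx": 0,"wy": 0,"wz": 0,"gripper": 0},
  {"x": 0,"y": 0,"z": 0.02,"wx": 0,"wy": 0,"wz": 0,"gripper": 0},
  {"x": 0,"y": 0,"z": 0.02,"wx": 0,"wy": 0,"wz": 0,"gripper": 0},
  {"x": 0,"y": 0,"z": 0.02,"wx": 0,"wy": 0,"wz": 0,"gripper": 0},
  {"x": 0,"y": 0,"z": 0.02,"wx": 0,"wy": 0,"wz": 0,"gripper": 0},
])

```text
t: 39.2
position: [0.4334, 0.1334, 0.1447]
orientation: [-3.137, 0.002, 1.694]
ft_force: [-16.2, -10.0, 41.7]
width: 0.0147
```

Emit:
jog_arm([
  {"x": 0,"y": 0,"z": -0.014,"wx": 0,"wy": 0,"wz": 0,"gripper": 0},
  {"x": 0,"y": 0,"z": -0.016,"wx": 0,"wy": 0,"wz": 0,"gripper": 60},
  {"x": 0,"y": 0,"z": -0.016,"wx": 0,"wy": 0,"wz": 0,"gripper": 60},
  {"x": 0,"y": 0,"z": -0.016,"wx": 0,"wy": 0,"wz": 0,"gripper": 60},
  {"x": 0,"y": 0,"z": -0.016,"wx": 0,"wy": 0,"wz": 0,"gripper": 60},
  {"x": 0,"y": 0,"z": -0.1,"wx": 0,"wy": 0,"wz": 0,"gripper": 60},
  {"x": 0,"y": 0,"z": -0.25,"wx": 0,"wy": 0,"wz": 0,"gripper": 60},
  {"x": 0,"y": 0,"z": -0.45,"wx": 0,"wy": 0,"wz": 0,"gripper": 60},
])

```text
t: 40.0
position: [0.4336, 0.1335, 0.2531]
orientation: [-3.135, -0.003, 1.695]
ft_force: [1.6, -0.1, 0.1]
width: 0.0513
```

Emit:
jog_arm([
  {"x": 0.1,"y": 0,"z": -0.1,"wx": 0,"wy": 0,"wz": 0,"gripper": 60},
  {"x": 0.3,"y": 0.1,"z": -0.2,"wx": 0,"wy": 0,"wz": 0,"gripper": 60},
  {"x": 0.5,"y": 0.2,"z": -0.2,"wx": 0,"wy": 0,"wz": 0,"gripper": 60},
  {"x": 0.6,"y": 0.2,"z": -0.2,"wx": 0,"wy": 0,"wz": 0,"gripper": 60},
  {"x": 0.6,"y": 0.2,"z": -0.2,"wx": 0,"wy": 0,"wz": 0,"gripper": 60},
  {"x": 0.6,"y": 0.2,"z": -0.2,"wx": 0,"wy": 0,"wz": 0,"gripper": 60},
  {"x": 0.6,"y": 0.2,"z": -0.2,"wx": 0,"wy": 0,"wz": 0,"gripper": 60},
  {"x": 0.6,"y": 0.2,"z": -0.2,"wx": 0,"wy": 0,"wz": 0,"gripper": 60},
])

```text
t: 40.8
position: [0.4665, 0.2873, 0.3038]
orientation: [-3.14, -0.002, 1.692]
ft_force: [0.1, -0.7, 0.6]
width: 0.0517
```

```bash
python3 - <<'E'
from h import *
from rig import ctrl
o=ctrl.get_obs();print(o["position"],o["ft_force"],o["t"])
s=shot("side","s30"); t=shot("top","t30")
def pts(c,th): return proj(c,[rk(.07-.11*np.cos(th),y,.182+.11*np.sin(th)) for y in (-.142,.142,.182,.21)])
for th in (0,.1,.2): print(th,pts(s,th).round(1).tolist(),pts(t,th).round(1).tolist())
crop(s,300,150,400,260,"s30.png"); crop(t,235,175,395,275,"t30.png")
crop(s,0,0,640,400,"s30f.png")
E
```

```text
[0.46652473 0.28725248 0.30382891] [ 0.0948394  -0.67039558  0.55138292] 40.8
0 [[363.3, 170.2], [359.8, 216.5], [359.2, 224.6], [358.7, 230.6]] [[376.3, 228.5], [275.6, 243.1], [261.3, 245.2], [251.2, 246.6]]
0.1 [[363.3, 167.5], [359.8, 213.4], [359.2, 221.5], [358.8, 227.5]] [[376.9, 228.1], [275.2, 242.9], [260.7, 245.0], [250.6, 246.4]]
0.2 [[363.0, 164.7], [359.5, 210.3], [358.8, 218.3], [358.4, 224.3]] [[377.5, 227.3], [274.7, 242.2], [260.1, 244.3], [249.9, 245.8]]
```

View pics/s30.png

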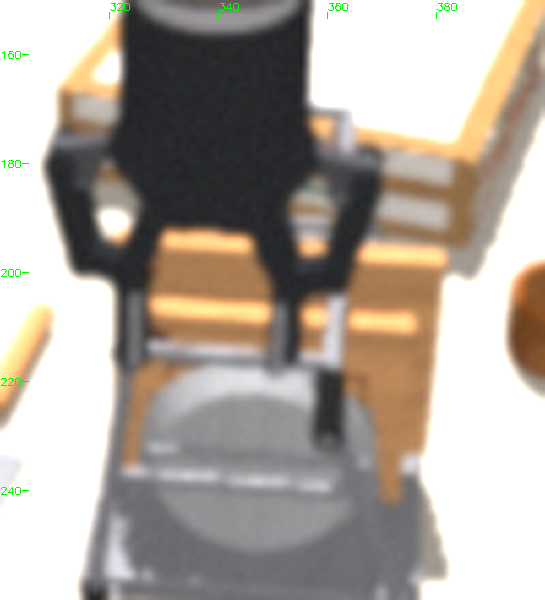

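View pics/t30.png

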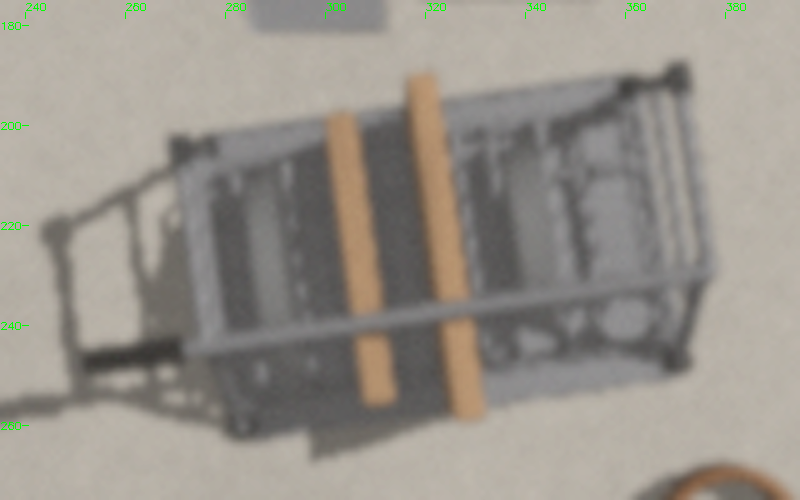

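View pics/s30f.png

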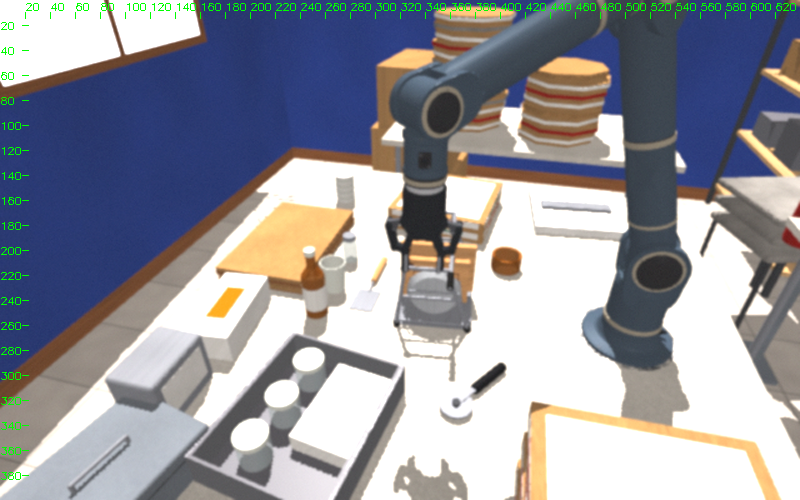

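```bash
python3 -c "
from rig import ctrl
print(ctrl.sign_off()); print(ctrl.get_obs()['t'])"
```

```text
the job is handed in; nothing more can be done
None
the job is handed in; nothing more can be done
```

I finished the job and handed it in at about t = 41 s of the 72 s allowed; the hand-in gave no verdict. I swung the keeper bar back to about 2.45 rad, then stood the small board in slot 3 and the large board in slot 2. Each was lowered until the wrist force showed it resting on the rails before I let go. Then I folded the bar down against its stop.

**Last checks:**
- **Boards:** in the side and top pictures both stand upright and square across the rack. Just before release, the large board's top edge matched a board standing at rail height (22 mm). The small board's picture was taken a few mm higher, so its rail contact rests on the wrist force alone.
- **Keeper bar:** its measured pixels match the predicted position for about 0 rad.
- **Pans and the rest of the table:** they look unmoved by eye; I did not measure their positions at the end.
- **Robot:** the hand was clear of everything, with wrist force near zero.

**Disagreements along the way:**
- **TCP offset:** the reported TCP sits about 32 mm ahead of the real grasp point along the tool. My first grasp on the keeper closed on air because of this, and I corrected for it from then on.
- **Force at the keeper stop:** pressing the bar onto its stop briefly read about 42 N vertically at the wrist. That was carried through the fingers, well below the 120 N wrist limit. The 40 N limit is for the arm and the gripper's body, and I saw no sign of either touching anything.

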